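# Hang the weighing pan on the kitchen scale and tare it

### The job

Get the hanging dial scale ready for weighing: hang the empty steel pan by its bail on the scale's hook, with the hook in the crimp in the middle of the bail so that the pan hangs freely and level, easing it on so that the spring is never pulled to its stop. Then, with the pan left hanging, turn the tare knob on top of the scale until the pointer reads zero, and leave the other things on the counter where they are.

Things in the scene. Friction and masses are not known exactly. Their poses are not given: they have to be found in the camera images.
- scale: Hanging dial scale on a fixed counter stand. Origin on the hook's vertical axis at table level; x from its front (robot side at yaw 0) to its rear, y towards the column, z up. Grey base plate 170 mm (x) by 14 mm high, y from -80 to +170. Column 22 mm thick at y = +130, 285 mm high, joined by a side arm to the drum. Nothing stands on the -y side of the hook
- dial_centre (a point): Centre of the front dial, on the front of the white drum (100 mm diameter, 52 mm thick along x, its axis 265 mm above the table); axes as scale. The rear has a like dial. Each dial card: bold zero mark, 30 divisions of 50 g (12 degrees), 1500 g a turn. Under load the pointers turn clockwise as their reader sees them; the tare knob turns the dial cards behind them
- hook_seat (a point): Lowest inner point of the steel hook, where the bail rests; 170 mm above the table unloaded, drum's underside 45 mm above it; axes as scale. 7 mm wire bent in the scale's x-z plane: the upturned tip stands 22 mm before the seat (to -x), its end 22 mm above it; the neck's underside is 38 mm above the seat. A bar comes in from -x over the tip (16 mm of free play for the bail), then down
- load_hook (a joint): Downward travel of the sprung hook rod, m: 0 unloaded, 500 N/m, stop at 0.030. It moves only up and down
- pan: Round stainless pan, rim 156 mm wide, 45 mm deep, 0.17 to 0.35 kg, standing upright at the start. Origin: centre of its underside; z up. A stiff bail of 9 mm round bar, fixed to it, arches over it in its y-z plane; centre line (y, z in mm): (+-79, 36), (+-76, 66), (+-64, 94), (+-44, 116), (+-15, 128), (+-8, 136); the top from y = -8 to +8 is the raised crimp
- bail_shoulder (a point): Point of the bail's centre line on its -y shoulder, 59 mm from the pan's axis and 99 mm above its underside; axes as pan. The middle must stay free for the hook and the drum sits close above, so hold the bail here: fingers closing along the pan's x, gripper leaning some 40 degrees outwards (to -y)
- bail_crimp (a point): Underside of the crimp in the middle of the bail, 131.5 mm above the pan's underside; lies on hook_seat when the pan hangs
- tare_knob (a joint): Turn of the tare knob, rad, grows clockwise seen from above; not sprung, about 0.04 N m of friction, free from -4 to 4. Each rad clockwise turns the dial card 1 rad clockwise, as its reader sees it, and so brings the zero mark after a pointer that has swung clockwise
- tare_knob_grip (a point): Point on the vertical axis of the black round tare knob (36 mm diameter, 24 mm high) on top of the drum, 13 mm above the knob's underside and 333 mm above the table; grip it across from above
- pointer_tip (a point): Tip of the front dial's pointer, 38 mm from the dial's centre; straight above the centre when the hook is unloaded. Each mm of hook travel turns it 0.209 rad (12 degrees) clockwise, as its reader sees it
- zero_mark (a point): The bold zero mark on the front dial card, on the circle that the pointer tip runs on, 38 mm from the centre; straight above the centre when the knob is at 0
- oil_bottle: Green oil bottle, 60 mm diameter, 210 mm high; leave alone. Origin: centre of its underside
- pepper_mill: Dark wooden pepper mill, 54 mm diameter, 148 mm high; leave alone. Origin: centre of its underside
- mug: White mug, 82 mm diameter, 92 mm high, handle to its +y; leave alone. Origin: centre of its underside
- prep_bowl: Small white bowl, 110 mm diameter, 42 mm high; leave alone. Origin: centre of its underside
- spatula: Steel spatula with a wooden handle, 280 mm long, lying; leave alone. Origin: middle of its underside
- tea_tin: Plain metal tin, 84 mm diameter, 120 mm high; leave alone. Origin: centre of its underside
- salt_jar: Glass jar, 72 mm diameter, 100 mm high; leave alone. Origin: centre of its underside
There are look-alikes about, which are no part of the job. What is shaped like the pan but yellow is not meant.

How it is judged:
By the outcome, as a careful person would: the job done as asked, in the order asked, and still so for the second after the job is handed in, with the robot touching nothing.
It also fails if it takes over 67 s, if anything falls off the work surface, if the arm or the gripper's body presses on something with over 40 N, if the wrist force passes 120 N, or if a joint passes its speed limit or range.

### The arm

A 7-joint arm with a two-finger parallel gripper is mounted at the origin on the work surface. World frame = base frame: x ahead of the robot, y to its left, z up, the work surface at z = 0. Lengths are in m, angles in rad, forces in N, time in s.
With the tool pointing down it reaches from about 0.4 to 0.9 m from the base axis. Payload 5.6 kg.
Tool frame: the origin (TCP) lies on the mounting face of the last link; the fingertips stand 190 mm ahead of it and the grasp point (between the pads) lies hold_point_z ahead of it (hold_point_z is the distance from the TCP to the grasp point, in m); z points along the fingers, y is the line along which they close (so a half turn about z gives the same grasp; the last joint's range is limited). The gripper opens to 92 mm and grips with 3 to 60 N. Pads are 20 mm wide; open, the fingers measure 128 mm over their backs; the gripper's body (75 mm by 189 mm) begins 69 mm behind the grasp point.
Start: joints at [1.19, 0.468, -0.012, 1.603, 0.006, 1.071, -0.056], TCP at [0.215, -0.613, 0.405] pointing down, gripper open.
Joint ranges: [-2.53, 2.53], [-0.31, 2.02], [-1.57, 1.55], [0.28, 2.44], [-1.29, 4.43], [0.15, 1.84], [-2.92, 2.92]. Speed limits (rad/s): [2.57, 2.57, 3.14, 3.14, 3.14, 3.14, 3.14].

### API

Orientations are given as a unit quaternion [w, x, y, z].
In Python, from bench import observe, read_camera, hand_in, hold_point_z gives the robot as it stands. The module is installed in compiled form; this text tells all that it offers.
- The arm moves only by the tool play_rows, never from a script. Its argument "increments" is a list of rows, each a list of 3 entries, a list of its own where there are three numbers: the shift along the tool's x, y, z in m, then the turn, a rotation vector about the tool's x, y, z in degrees, then the gripper command: -1 is fully open, 1 is shut, values between are in proportion. In form: [[[x, y, z], [rx, ry, rz], fingers], ...]. A call has 1 to 12 rows; each row shifts and turns the commanded pose from where the row before left it, along the tool's axes as they then stand; what a row does not reach is not made up. A row lasts 1/10 s, in which the tool goes at most 50 mm and 8.59 degrees, less where a joint would pass 70% of its speed; a pose out of reach is approached as far as the arm can. A call is refused whole if a number of a shift passes 0.05 or a number of a turn 8.59, either way. A call with a gripper value outside its range is refused whole. The fingers move at their own pace and stop on an object; "newtons" is the grip in N (left out, the last holds). Time passes only in rows, so rows that do not move let the fingers close. It gives the time, the measured TCP pose, the force, the opening and the grip force at its end, in the units of the state.
- observe(): the state, without advancing time (a new reading comes with each control period).
- read_camera(name): name is "scene" or "top"; returns a dict with "image" (480x640x3 uint8, blue, green, red), "depth" (480x640 float32, m along the optical axis (not along the pixel's ray), 0 where there is no reading), "vertical_fov" (degrees; the focal length in pixels is half the picture's height over the tangent of half this angle, whatever the lens; pixels are square), "cx", "cy" (the principal point, pixels), "dist" ([k1, k2, p1, p2, k3] as OpenCV has them; the pictures are not rectified), "world_from_camera" (4x4, takes a point from camera to world coordinates). Camera axes: x right, y down, z forward; pixel columns grow to the right and rows downward; lengths in m; the calibration is good to about 2 mm. A picture is of the moment at which its call begins.
- hand_in(): hands the job in; it is judged then, once.
The state is a dict: "t": time; "joints": joint angles; "dq": joint speeds; "tau": joint torques, N m; "ee_pos": TCP position; "orientation": TCP orientation; "force": force on the tool from outside, world axes, zero at the start; "moment": the same for the moment, N m; "opening": finger opening in m; "grip_force": force on a finger pad.
Only numpy, scipy, OpenCV 4.12 (cv2) and the standard library are available. Lean on these libraries where they do the work, as an engineer would, in place of code of your own. Each camera call takes 0.05 s, during which the arm holds its last target. There are 200 camera calls.

## Working session

There is one attempt and no reset: what is moved stays moved. The work goes in short steps, Python scripts to look and compute and a tool call to move; the robot and the scene stay as the last step left them, time stands still between calls to the robot, and variables do not carry over. Pictures are saved under pics/ and viewed, at most 10 in all, crops included, and the job is handed in when it is done.

Besides the shell and the picture viewer there is one more tool, called after ">>>" as name(argument=value, ...), one argument or row to a line, values as JSON. play_rows: Moves the arm, as the interface text tells. Its arguments: {"type":"object","properties":{"increments":{"type":"array"},"newtons":{"type":"number"}},"required":["increments"]}

```bash
mkdir -p pics
cat > h.py <<'E'
import numpy as np, cv2
from bench import observe, read_camera, hand_in, hold_point_z
def grab(n):
    c=read_camera(n); f=240/np.tan(np.radians(c["vertical_fov"])/2)
    c["K"]=np.array([[f,0,c["cx"]],[0,f,c["cy"]],[0,0,1]]); c["d"]=np.array(c["dist"],float); c["T"]=np.array(c["world_from_camera"]); return c
def rays(c,uv):
    p=cv2.undistortPoints(np.array(uv,float).reshape(-1,1,2),c["K"],c["d"]).reshape(-1,2)
    return np.c_[p,np.ones(len(p))]
def pts(c,uv,z=None):
    uv=np.array(uv,float).reshape(-1,2); r=rays(c,uv)
    if z is None:
        d=c["depth"][uv[:,1].round().astype(int),uv[:,0].round().astype(int)]; return (r*d[:,None])@c["T"][:3,:3].T+c["T"][:3,3]
    w=r@c["T"][:3,:3].T; o=c["T"][:3,3]; return o+w*((z-o[2])/w[:,2])[:,None]
def cloud(c):
    v,u=np.mgrid[:480,:640]; P=pts(c,np.c_[u.ravel(),v.ravel()]).reshape(480,640,3); P[c["depth"]==0]=np.nan; return P
def proj(c,P):
    T=np.linalg.inv(c["T"]); q=np.atleast_2d(P)@T[:3,:3].T+T[:3,3]
    return cv2.projectPoints(q,np.zeros(3),np.zeros(3),c["K"],c["d"])[0].reshape(-1,2)
E
python3 - <<'E'
from h import *
print(hold_point_z if not callable(hold_point_z) else hold_point_z(), observe())
for n in("scene","top"):
    c=grab(n); cv2.imwrite(f"pics/{n}0.png",c["image"]); np.savez(f"{n}0.npz",**{k:c[k] for k in("image","depth","K","d","T")})
    print(n,c["T"].round(3).tolist(),c["K"][0,0],c["d"])
E
```

```text
0.1714 {'t': 0.0, 'joints': array([ 1.18998486,  0.46837748, -0.01159618,  1.60359283,  0.00603639,
        1.07139204, -0.05628457]), 'dq': array([ 0.00029587,  0.00107912, -0.00156016,  0.00044801, -0.00060717,
        0.00159247,  0.000103  ]), 'tau': array([ 5.51126504e-04, -5.20564020e+01, -1.23079744e-02, -2.43749267e+01,
       -5.67035296e-02,  1.69912336e-02,  1.25843758e-04]), 'ee_pos': array([ 0.21529472, -0.61305711,  0.40375262]), 'orientation': array([-8.39038650e-04,  9.85772060e-01,  1.68085372e-01, -2.22579312e-04]), 'force': array([-0.11689394,  0.54584255,  0.16195991]), 'moment': array([-0.02971843, -0.03872368, -0.07321417]), 'grip_force': 0.0, 'opening': 0.09183431049842782}
scene [[-0.87, 0.305, -0.386, 0.942], [0.492, 0.501, -0.712, 0.872], [-0.024, -0.81, -0.586, 0.904], [0.0, 0.0, 0.0, 1.0]] 477.22028924835513 [-0.09799172  0.          0.          0.          0.        ]
top [[0.018, -0.996, 0.093, 0.331], [-1.0, -0.017, 0.012, 0.031], [-0.011, -0.093, -0.996, 1.814], [0.0, 0.0, 0.0, 1.0]] 598.9078185833031 [-0.05029352  0.          0.          0.          0.        ]
```

View pics/scene0.png

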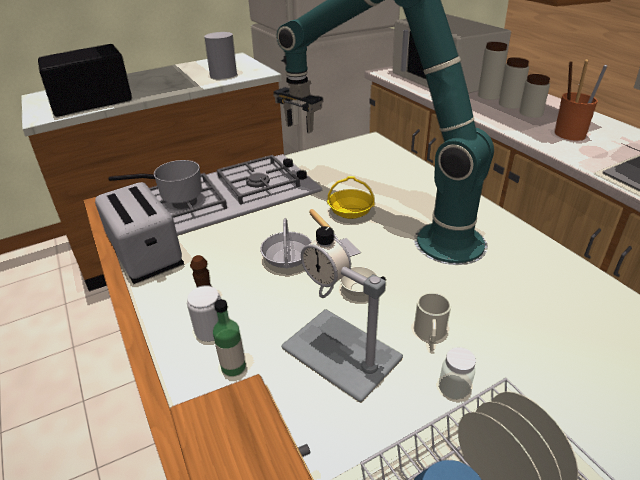

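View pics/top0.png

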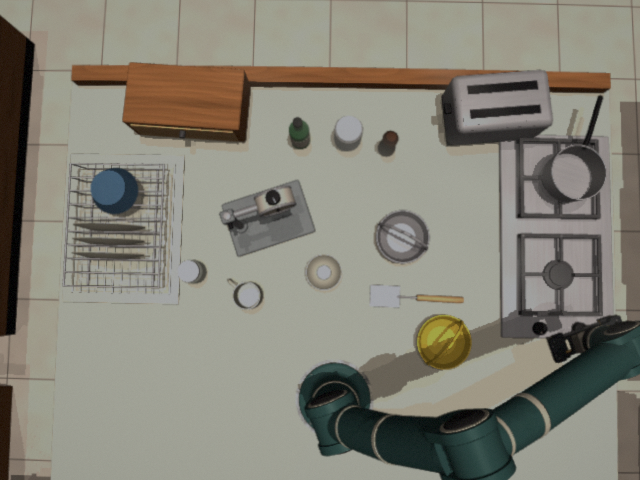

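The scene view shows the rear dial at (315,262), the steel pan at (286,250), and the yellow look-alike at (351,198). In the top view, the knob is at (273,197), the column at (235,215), and the steel pan at (402,236), with its bail running from (378,222) to (427,248).

```bash
cat >> h.py <<'E'
def load(n):
    z=np.load(f"{n}0.npz"); return {k:z[k] for k in z}
E
python3 - <<'E'
from h import *
t=load("top");s=load("scene")
P=cloud(t)
def sel(P,img,box,z0,z1):
    m=np.zeros(P.shape[:2],bool); m[box[1]:box[3],box[0]:box[2]]=1
    return m&(P[...,2]>z0)&(P[...,2]<z1)
# base plate
m=sel(P,0,(210,165,330,265),.009,.022); c,_=cv2.findContours(m.astype(np.uint8),cv2.RETR_EXTERNAL,cv2.CHAIN_APPROX_NONE); c=max(c,key=cv2.contourArea)
w=pts(t,c.reshape(-1,2),.014)[:,:2]; r=cv2.minAreaRect((w*1000).astype(np.float32)); print("base",r,cv2.boxPoints(r).round(1).tolist())
# knob top
for C,n,box in((t,"top",(250,180,300,215)),(s,"scene",(300,215,350,255))):
    Q=cloud(C); m=sel(Q,0,box,.335,.36); v,u=np.nonzero(m); print(n,"knobtop",m.sum(),Q[m].mean(0),Q[m].min(0),Q[m].max(0))
    if m.sum()>5:
        (x,y),rr=cv2.minEnclosingCircle(np.c_[u,v].astype(np.float32)); print((x,y),rr,pts(C,[(x,y)],.344))
# pan
for C,n,box in((t,"top",(365,200,440,275)),(s,"scene",(255,210,315,275))):
    Q=cloud(C); m=sel(Q,0,box,.085,.15); B=Q[m]; print(n,"bail",len(B)); 
    if len(B)>5:
        mu=B[:,:2].mean(0); e=np.linalg.svd(B[:,:2]-mu)[2][0]; print(mu,np.degrees(np.arctan2(e[1],e[0])),B[:,2].max(), np.ptp((B[:,:2]-mu)@e), B[B[:,2]>.128].mean(0) if (B[:,2]>.128).any() else None)
    m=sel(Q,0,box,.038,.05); R=Q[m]; A=np.c_[2*R[:,:2],np.ones(len(R))]; 
    for i in range(4):
        sol=np.linalg.lstsq(A,(R[:,:2]**2).sum(1),rcond=None)[0]; rad=np.sqrt(sol[2]+sol[0]**2+sol[1]**2)
        d=abs(np.hypot(*(R[:,:2]-sol[:2]).T)-rad); k=d<.006; R=R[k];A=A[k]
    print(n,"rim",sol[:2],rad,len(R))
m=sel(P,0,(365,200,440,275),.02,.06); c,_=cv2.findContours(m.astype(np.uint8),cv2.RETR_EXTERNAL,cv2.CHAIN_APPROX_NONE); c=max(c,key=cv2.contourArea)
w=pts(t,c.reshape(-1,2),.045)[:,:2]; print("rim circle",cv2.minEnclosingCircle((w*1000).astype(np.float32)))
# column
m=sel(P,0,(215,195,255,235),.27,.30); print("col",P[m].mean(0),m.sum())
# drum rear face in scene
Q=cloud(s); m=np.zeros((480,640),bool); m[243:285,303:335]=1; m&=(Q[...,2]>.225)&(Q[...,2]<.305); print("drum",Q[m].mean(0),m.sum(), s["depth"][262,305:340:3])
# heights of neighbours
for nm,b in(("oil",(288,115,312,150)),("mill",(375,128,402,158)),("tin",(333,113,365,152)),("bowl",(303,252,344,292))):
    m=sel(P,0,b,.02,.3); print(nm,P[m].mean(0),P[m].max(0))
E
```

```text
base ((537.242919921875, 206.46932983398438), (166.36126708984375, 251.25384521484375), 19.57671546936035) [[416.79998779296875, 297.0], [501.0, 60.20000076293945], [657.7000122070312, 116.0], [573.5, 352.70001220703125]]
top knobtop 162 [0.55155433 0.16653333 0.34273556] [0.53487931 0.14785871 0.335007  ] [0.57013339 0.18536571 0.35094459]
(272.5, 197.10000610351562) 7.580334663391113 [[0.55091123 0.16639137 0.344     ]]
scene knobtop 199 [0.55247996 0.17222985 0.34304867] [0.53344449 0.14949141 0.3350975 ] [0.56925263 0.18868754 0.347255  ]
(324.5, 232.5) 8.860122680664062 [[0.55322023 0.17311499 0.344     ]]
top bail 155
[ 0.48687175 -0.19197654] -117.74403364427152 0.1477857201259858 0.14454375620520732 [ 0.48501679 -0.19403426  0.13505479]
top rim [ 0.48485913 -0.19413616] 0.07433567474272952 310
scene bail 110
[ 0.49589332 -0.16629707] 62.63060605040906 0.14366608644447354 0.14274597604790246 [ 0.48772336 -0.18377809  0.13634159]
scene rim [ 0.48259973 -0.19269866] 0.07602143287985394 290
rim circle ((484.81085205078125, -192.660888671875), 80.78623962402344)
col [0.51302811 0.27549335 0.27800017] 255
drum [0.57104307 0.17670057 0.26724042] 888 [1.038183   1.0343375  1.0228809  1.0167129  1.0067384  1.0006161
 0.9944414  0.9905427  0.         0.97239745 0.9766475  0.98199177]
oil [0.76872157 0.11359669 0.13244382] [0.80609139 0.1456018  0.21635254]
mill [ 0.75184871 -0.14283378  0.10189238] [ 0.78166475 -0.12066948  0.15493435]
tin [ 0.77911413 -0.02754438  0.1056194 ] [0.83016379 0.01319588 0.1315132 ]
bowl [0.37763399 0.03715516 0.03290697] [0.43169977 0.08996294 0.05391594]
```

Run:
```python
from h import *
t=load("top")["image"]; s=load("scene")["image"]
a=cv2.resize(t[170:280,210:445],None,fx=3.3,fy=3.3,interpolation=cv2.INTER_CUBIC)[:, :780]
b=cv2.resize(s[210:310,250:400],None,fx=2.3,fy=2.3,interpolation=cv2.INTER_CUBIC)
o=np.zeros((600,780,3),np.uint8); o[:a.shape[0],:a.shape[1]]=a; o[363:363+b.shape[0],:b.shape[1]]=b; cv2.imwrite("pics/z1.png",o)
```

```text
(no output)
```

View pics/z1.png

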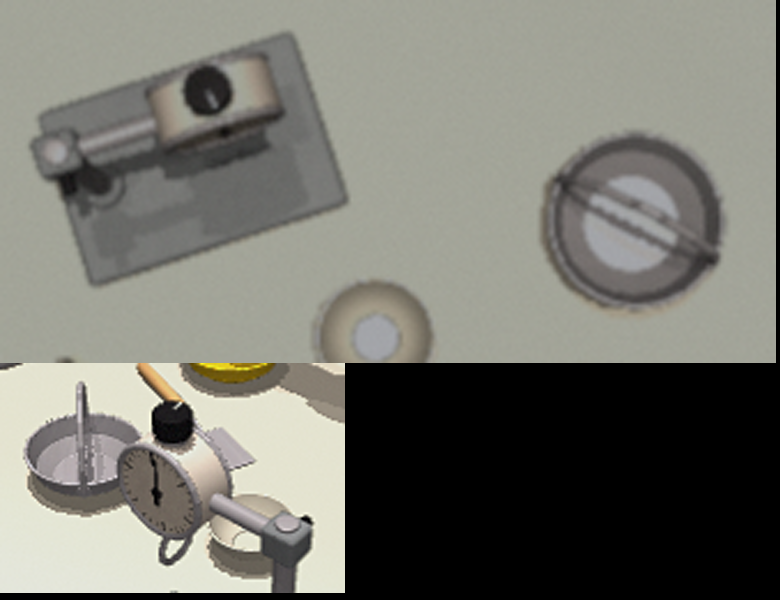

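The zoom shows the base plate, the knob and the front-to-rear drum. The steel pan's bail runs from (562,180) to (715,258), and both pointers stand at zero. Next I locate the yellow pan and plan the pregrasp.

```bash
cat >> h.py <<'E'
from scipy.spatial.transform import Rotation as R, Slerp
import json
HP=0.1714
def wxyz(q): return R.from_quat([q[1],q[2],q[3],q[0]])
def tool(yaw,lean):
    """yaw: of pan (deg); tool y = pan x, tool z down leaning towards pan +y"""
    y=np.radians(yaw); px=np.array([np.cos(y),np.sin(y),0]); py=np.array([-np.sin(y),np.cos(y),0]); l=np.radians(lean)
    z=np.sin(l)*py+np.cos(l)*np.array([0,0,-1.]); return R.from_matrix(np.c_[np.cross(px,z),px,z])
def plan(p,r,ways,fing):
    """ways: list of (grasp point target, R, nrows); prints rounded rows"""
    rows=[]
    for g,rt,n in ways:
        g=np.array(g); g0=p+HP*r.apply([0,0,1]); sl=Slerp([0,1],R.concatenate([r,rt]))
        for i in range(1,n+1):
            a=i/n; ro=sl(a); po=g0+(g-g0)*a-HP*ro.apply([0,0,1])
            d=np.round(r.inv().apply(po-p),4); w=np.round((r.inv()*ro).as_rotvec(degrees=True),1)+0.
            p=p+r.apply(d); r=r*R.from_rotvec(w,degrees=True); rows.append([(d+0.).tolist(),w.tolist(),fing])
    for i in range(0,len(rows),12): print(json.dumps(rows[i:i+12]).replace(" ",""))
    return p,r
def state():
    o=observe(); return np.array(o["ee_pos"]),wxyz(o["orientation"]),o
HOOK=np.array([.552,.166]); SY=19.57
PAN=np.array([.4845,-.193]); PY=-27.6
def body(p,yaw): # pan frame point -> world offset
    y=np.radians(yaw); return R.from_euler('z',y).apply(p)
E
python3 - <<'E'
from h import *
t=load("top"); hsv=cv2.cvtColor(t["image"],cv2.COLOR_BGR2HSV); m=cv2.inRange(hsv,(20,150,60),(35,255,255))>0
m[:300]=0;m[:,:410]=0;m[:,475:]=0
Q=cloud(t); B=Q[m&(Q[...,2]>.085)&(Q[...,2]<.16)]; mu=B.mean(0); e=np.linalg.svd(B[:,:2]-mu[:2])[2][0]; print("yellow",mu,B.min(0),B.max(0),e,np.nanmin(Q[m],0),np.nanmax(Q[m],0))
p,r,o=state()
for L in(30,40):
    rt=tool(PY,L); g=np.r_[PAN,0]+body([0,-.059,.099],PY); print(L,"grasp",g,"turn",(r.inv()*rt).as_rotvec(degrees=True))
    for s in(-1,1): print([ (g+rt.apply([a*.0375,s*.0945,-.069])).round(3).tolist() for a in(-1,1)])
rt=tool(PY,35); g=np.r_[PAN,0]+body([0,-.059,.099],PY)
plan(p,r,[((.38,-.42,.25),rt,14),(g-.07*rt.apply([0,0,1]),rt,5)],-1)
E
```

```text
yellow [ 0.17627259 -0.31541379  0.1204548 ] [ 0.12102459 -0.36125096  0.08591446] [ 0.2349644  -0.27135445  0.14415872] [-0.78159708  0.62378363] [ 0.10070009 -0.39526044 -0.01349717] [ 0.25542598 -0.2410615   0.14415872]
30 grasp [ 0.45716553 -0.24528601  0.099     ] turn [ 11.17737838  28.53476177 -42.0620367 ]
[[0.342, -0.261, 0.14], [0.372, -0.203, 0.178]]
[[0.51, -0.348, 0.14], [0.54, -0.291, 0.178]]
40 grasp [ 0.45716553 -0.24528601  0.099     ] turn [ 14.92838825  38.04236907 -41.28063689]
[[0.34, -0.266, 0.128], [0.366, -0.215, 0.176]]
[[0.507, -0.354, 0.128], [0.534, -0.303, 0.176]]
[[[0.0086,-0.0061,-0.0011],[0.9,2.4,-3.0],-1],[[0.0092,-0.0053,-0.0002],[1.0,2.4,-3.0],-1],[[0.0095,-0.0045,0.0005],[0.9,2.3,-2.9],-1],[[0.0099,-0.0036,0.0013],[0.9,2.4,-3.0],-1],[[0.0101,-0.0026,0.0022],[1.0,2.4,-3.0],-1],[[0.0103,-0.0018,0.0029],[0.9,2.4,-3.0],-1],[[0.0103,-0.0007,0.0038],[0.9,2.3,-2.9],-1],[[0.0104,0.0001,0.0045],[1.0,2.4,-3.0],-1],[[0.0103,0.0012,0.0053],[0.9,2.4,-3.0],-1],[[0.0101,0.0022,0.006],[0.9,2.4,-3.0],-1],[[0.0099,0.0031,0.0067],[1.0,2.4,-3.0],-1],[[0.0096,0.0042,0.0074],[0.9,2.3,-2.9],-1]]
[[[0.0092,0.0051,0.0081],[0.9,2.4,-3.0],-1],[[0.0087,0.006,0.0087],[1.0,2.4,-3.0],-1],[[0.0139,-0.0025,0.0326],[0.0,0.0,0.0],-1],[[0.0139,-0.0025,0.0326],[0.0,0.0,0.0],-1],[[0.0139,-0.0024,0.0326],[0.0,0.0,0.0],-1],[[0.0139,-0.0025,0.0326],[0.0,0.0,0.0],-1],[[0.0139,-0.0025,0.0326],[0.0,0.0,0.0],-1]]
```

>>> play_rows(
  increments=[
    [[0.009, -0.006, -0.001], [0.9, 2.4, -3.0], -1],
    [[0.009, -0.005, 0], [1.0, 2.4, -3.0], -1],
    [[0.01, -0.005, 0], [0.9, 2.3, -2.9], -1],
    [[0.01, -0.004, 0.001], [0.9, 2.4, -3.0], -1],
    [[0.01, -0.003, 0.002], [1.0, 2.4, -3.0], -1],
    [[0.01, -0.002, 0.003], [0.9, 2.4, -3.0], -1],
    [[0.01, -0.001, 0.004], [0.9, 2.3, -2.9], -1],
    [[0.01, 0, 0.005], [1.0, 2.4, -3.0], -1],
    [[0.01, 0.001, 0.005], [0.9, 2.4, -3.0], -1],
    [[0.01, 0.002, 0.006], [0.9, 2.4, -3.0], -1],
    [[0.01, 0.003, 0.007], [1.0, 2.4, -3.0], -1],
    [[0.01, 0.004, 0.007], [0.9, 2.3, -2.9], -1],
  ],
  newtons=60,
)

```text
t: 1.3
ee_pos: [0.311, -0.5201, 0.3961]
orientation: [-0.135, 0.852, 0.453, 0.223]
force: [-0.1, 0.3, -0.1]
opening: 0.0918
grip_force: 0.0
```

>>> play_rows(
  increments=[
    [[0.009, 0.005, 0.008], [0.9, 2.4, -3.0], -1],
    [[0.009, 0.006, 0.009], [1.0, 2.4, -3.0], -1],
    [[0, 0, 0], [0, 0, 0], -1],
    [[0, 0, 0], [0, 0, 0], -1],
  ],
)

```text
t: 1.7
ee_pos: [0.3326, -0.5059, 0.3909]
orientation: [-0.155, 0.816, 0.494, 0.256]
force: [0.7, -1.0, 0.1]
opening: 0.0919
grip_force: 0.0
```

Run:
```python
from h import *
p,r,o=state(); rt=tool(PY,35)
print(p,(p+HP*r.apply([0,0,1])),(r.inv()*rt).as_rotvec(degrees=True),o["joints"].round(2),o["force"])
g=np.r_[PAN,0]+body([0,-.059,.099],PY)
p,r=plan(p,r,[(g-.07*rt.apply([0,0,1]),rt,6)],-1); plan(p,r,[(g,rt,5)],-1)
```

```text
[ 0.33264355 -0.50590867  0.39085074] [ 0.37809152 -0.41898489  0.25029221] [ 0.00161893  0.09094263 -0.05571075] [ 1.31  0.54 -0.37  1.62 -0.36  1.33  0.62] [ 0.69181672 -0.97538567  0.12306001]
[[[0.0116,-0.0017,0.0272],[0.0,0.0,0.0],-1],[[0.0115,-0.0018,0.0272],[0.0,0.0,0.0],-1],[[0.0116,-0.0017,0.0272],[0.0,0.0,0.0],-1],[[0.0115,-0.0018,0.0272],[0.0,0.1,0.0],-1],[[0.0115,-0.0017,0.0272],[0.0,0.0,0.0],-1],[[0.0115,-0.0018,0.0272],[0.0,0.0,-0.1],-1]]
[[[0.0,0.0,0.014],[0.0,0.0,0.0],-1],[[0.0,0.0,0.014],[0.0,0.0,0.0],-1],[[0.0,0.0,0.014],[0.0,0.0,0.0],-1],[[0.0,0.0,0.014],[0.0,0.0,0.0],-1],[[0.0,0.0,0.014],[0.0,0.0,0.0],-1]]
```

>>> play_rows(
  increments=[
    [[0.0115, -0.002, 0.027], [0, 0, 0], -1],
    [[0.0115, -0.002, 0.027], [0, 0, 0], -1],
    [[0.0115, -0.002, 0.027], [0, 0, 0], -1],
    [[0.0115, -0.002, 0.027], [0, 0, 0], -1],
    [[0.0115, -0.001, 0.027], [0, 0, 0], -1],
    [[0.0115, -0.0015, 0.028], [0, 0, 0], -1],
    [[0, 0, 0.014], [0, 0, 0], -1],
    [[0, 0, 0.014], [0, 0, 0], -1],
    [[0, 0, 0.014], [0, 0, 0], -1],
    [[0, 0, 0.014], [0, 0, 0], -1],
    [[0, 0, 0.014], [0, 0, 0], -1],
    [[0, 0, 0], [0, 0, 0], -1],
  ],
)

```text
t: 2.9
ee_pos: [0.4113, -0.332, 0.2389]
orientation: [-0.156, 0.816, 0.494, 0.256]
force: [0.6, -0.5, -0.1]
opening: 0.092
grip_force: 0.0
```

Run:
```python
from h import *
p,r,o=state(); print(p+HP*r.apply([0,0,1]),o["force"])
c=grab("scene"); t=grab("top")
a=cv2.resize(c["image"][180:300,230:350],(400,400)); b=cv2.resize(t["image"][180:300,340:460],(400,400)); cv2.imwrite("pics/g1.png",np.hstack([a,b]))
```

```text
[ 0.45654999 -0.24484397  0.09845141] [ 0.57420505 -0.52378514 -0.14425871]
```

View pics/g1.png

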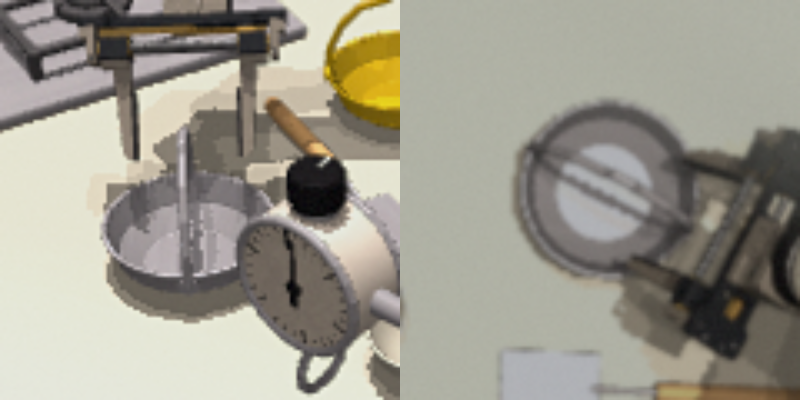

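The fingers straddle the bail shoulder: tips at (135,155) and (245,155) in the left view, bail at (183,135) midway. Closing now.

>>> play_rows(
  increments=[
    [[0, 0, 0], [0, 0, 0], 0],
    [[0, 0, 0], [0, 0, 0], 0.4],
    [[0, 0, 0], [0, 0, 0], 0.7],
    [[0, 0, 0], [0, 0, 0], 1],
    [[0, 0, 0], [0, 0, 0], 1],
    [[0, 0, 0], [0, 0, 0], 1],
    [[0, 0, 0], [0, 0, 0], 1],
    [[0, 0, 0], [0, 0, 0], 1],
    [[0, 0, 0], [0, 0, 0], 1],
    [[0, 0, 0], [0, 0, 0], 1],
  ],
  newtons=60,
)

```text
t: 4.0
ee_pos: [0.4118, -0.3324, 0.2398]
orientation: [-0.155, 0.816, 0.494, 0.257]
force: [0.8, -0.7, -1.1]
opening: 0.0137
grip_force: 0.0
```

Run:
```python
from h import *
p,r,o=state(); print(p+HP*r.apply([0,0,1]),o["force"],o["opening"],o["grip_force"])
g=p+HP*r.apply([0,0,1])
plan(p,r,[(g+[0,0,.14],r,10)],1)
```

```text
[ 0.45730036 -0.24538597  0.09935735] [ 0.84302011 -0.67793726 -1.09563757] 0.01372770144033554 0.0
[[[0.008,0.0,-0.0115],[0.0,0.0,0.0],1],[[0.008,0.0,-0.0114],[0.0,0.0,0.0],1],[[0.0081,0.0,-0.0115],[0.0,0.0,0.0],1],[[0.008,0.0,-0.0115],[0.0,0.0,0.0],1],[[0.008,0.0,-0.0115],[0.0,0.0,0.0],1],[[0.008,0.0,-0.0114],[0.0,0.0,0.0],1],[[0.008,0.0001,-0.0115],[0.0,0.0,0.0],1],[[0.0081,0.0,-0.0115],[0.0,0.0,0.0],1],[[0.008,0.0,-0.0115],[0.0,0.0,0.0],1],[[0.008,0.0,-0.0114],[0.0,0.0,0.0],1]]
```

Still closing; I'll wait, then lift.

>>> play_rows(
  increments=[
    [[0, 0, 0], [0, 0, 0], 1],
    [[0, 0, 0], [0, 0, 0], 1],
    [[0, 0, 0], [0, 0, 0], 1],
    [[0, 0, 0], [0, 0, 0], 1],
  ],
)

```text
t: 4.4
ee_pos: [0.4118, -0.3324, 0.2399]
orientation: [-0.155, 0.816, 0.494, 0.257]
force: [0.2, -0.8, -0.5]
opening: 0.0073
grip_force: 60.0
```

>>> play_rows(
  increments=[
    [[0.002, 0, -0.003], [0, 0, 0], 1],
    [[0.004, 0, -0.006], [0, 0, 0], 1],
    [[0.008, 0, -0.0115], [0, 0, 0], 1],
    [[0.008, 0, -0.0115], [0, 0, 0], 1],
    [[0.008, 0, -0.0115], [0, 0, 0], 1],
    [[0.008, 0, -0.0115], [0, 0, 0], 1],
    [[0.008, 0, -0.0115], [0, 0, 0], 1],
    [[0.008, 0, -0.0115], [0, 0, 0], 1],
    [[0.004, 0, -0.006], [0, 0, 0], 1],
    [[0.002, 0, -0.003], [0, 0, 0], 1],
    [[0, 0, 0], [0, 0, 0], 1],
  ],
)

```text
t: 5.5
ee_pos: [0.4114, -0.333, 0.3458]
orientation: [-0.155, 0.816, 0.494, 0.257]
force: [-0.0, 0.2, -3.1]
opening: 0.0074
grip_force: 60.0
```

```bash
cat >> h.py <<'E'
def panfit(c,g,pad=.2,b=None):
    """points of steel pan near the grasp: bottom? return cloud around g"""
    Q=cloud(c).reshape(-1,3); k=np.linalg.norm(Q-g,axis=1)<pad; return Q[k]
E
python3 - <<'E'
from h import *
p,r,o=state(); g=p+HP*r.apply([0,0,1]); print(g,o["force"],o["opening"],o["grip_force"],o["joints"].round(2))
c=grab("scene"); t=grab("top")
np.savez("lift.npz",s=c["image"],sd=c["depth"],t=t["image"],td=t["depth"])
u=proj(c,g)[0].astype(int); v=proj(t,g)[0].astype(int); print(u,v)
a=cv2.resize(c["image"][u[1]-60:u[1]+90,u[0]-75:u[0]+75],(400,400)); b=cv2.resize(t["image"][v[1]-75:v[1]+75,v[0]-90:v[0]+60],(400,400)); cv2.imwrite("pics/l1.png",np.hstack([a,b]))
# rim plane: predicted pan pose and rim points
cen=g-body([0,-.059,.099],PY); print("pan base pred",cen)
for C in(c,t):
    Q=cloud(C); d=Q-cen; h=np.hypot(d[...,0],d[...,1]); k=(abs(h-.076)<.008)&(d[...,2]>.02)&(d[...,2]<.07)
    A=d[k]
    # upper edge of rim by azimuth (pan frame)
    A=R.from_euler('z',-PY,degrees=True).apply(A); az=np.degrees(np.arctan2(A[:,1],A[:,0]))
    print([(b,round(float(np.percentile(A[(az>b)&(az<b+30),2],90)),4),int(((az>b)&(az<b+30)).sum())) for b in range(-180,180,30) if ((az>b)&(az<b+30)).sum()>4])
E
```

```text
[ 0.45695394 -0.24606738  0.20532286] [-0.04844507  0.17976167 -3.12940945] 0.007355653236657306 59.9990750849247 [ 1.14  0.46 -0.48  1.89 -0.46  1.02  0.49]
[282 191] [429 241]
pan base pred [ 0.48428841 -0.19378137  0.10632286]
[(-180, 0.0471, 54), (-150, 0.0459, 98), (-120, 0.0503, 137), (-90, 0.0469, 89), (-60, 0.0466, 85), (-30, 0.0471, 39), (0, 0.0467, 21), (30, 0.0452, 24), (60, 0.0484, 50), (90, 0.0632, 81), (120, 0.0456, 48), (150, 0.0462, 22)]
[(-180, 0.0445, 49), (-150, 0.0464, 57), (-120, 0.0479, 48), (-90, 0.0505, 11), (-60, 0.0455, 77), (-30, 0.048, 66), (0, 0.0482, 59), (30, 0.0446, 45), (60, 0.0466, 36), (90, 0.0482, 43), (120, 0.0468, 38), (150, 0.0471, 40)]
```

View pics/l1.png

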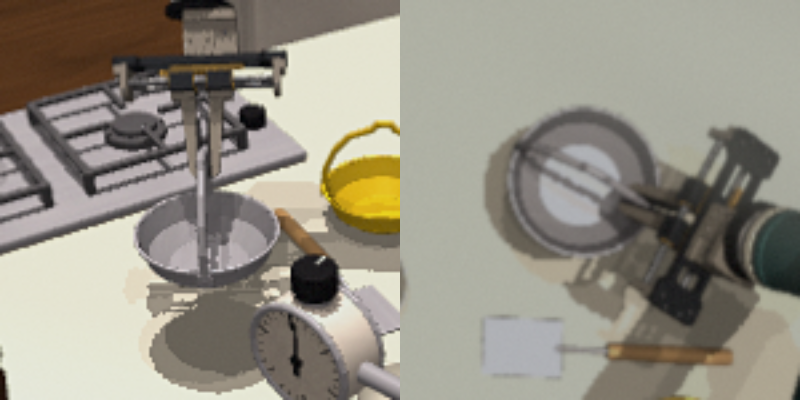

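Pan is lifted, hanging level from the gripper with the bail at the predicted place (left view, pan at (205,235)). Now I refine the hook position.

Run:
```python
from h import *
s=load("scene");t=load("top")
for C,n in((s,"scene"),(t,"top")):
    Q=cloud(C); d=Q-np.r_[HOOK,0]; d=R.from_euler('z',-SY,degrees=True).apply(d.reshape(-1,3)).reshape(d.shape)
    def rep(nm,k):
        A=d[k]; 
        if len(A)>3: print(n,nm,len(A),np.median(A,0).round(4),np.percentile(A,3,axis=0).round(4),np.percentile(A,97,axis=0).round(4))
    near=(np.hypot(d[...,0],d[...,1])<.04)
    rep("hook",near&(d[...,2]>.155)&(d[...,2]<.208))
    rep("knob",near&(d[...,2]>.325)&(d[...,2]<.35))
    dr=(abs(d[...,0])<.045)&(abs(d[...,1])<.065)&(d[...,2]>.215)&(d[...,2]<.318); rep("drum",dr)
    A=d[dr]
    # rear face plane & outline
    f=dr&(abs(d[...,0]-.026)<.008); rep("rearface",f)
    c=dr&(d[...,0]<.02)&(d[...,0]>-.02)&(np.hypot(d[...,1],d[...,2]-.265)>.04)
    B=d[c][:,1:]; 
    if len(B)>10:
        for i in range(4):
            sol=np.linalg.lstsq(np.c_[2*B,np.ones(len(B))],(B**2).sum(1),rcond=None)[0]; rad=np.sqrt(sol[2]+sol[0]**2+sol[1]**2); B=B[abs(np.hypot(*(B-sol[:2]).T)-rad)<.004]
        print(n,"drum cyl",sol[:2],rad,len(B))
# dial ring outline in scene: ellipse center ray onto plane x=26
```

```text
scene hook 83 [0.0089 0.0041 0.1773] [-0.0228  0.0006  0.1693] [0.0221 0.0067 0.2015]
scene knob 273 [0.0062 0.0076 0.3429] [-0.0139 -0.0107  0.3257] [0.017  0.0207 0.3461]
scene drum 1734 [0.0208 0.0197 0.2801] [-0.0221 -0.0391  0.2246] [0.0248 0.0533 0.315 ]
scene rearface 1105 [0.0219 0.0045 0.2685] [ 0.0194 -0.0414  0.2224] [0.0251 0.0492 0.3136]
scene drum cyl [0.00368697 0.26711876] 0.04802703495855573 532
top hook 5 [-0.0222 -0.0006  0.1911] [-0.0229 -0.0026  0.1845] [-0.0206  0.0028  0.2003]
top knob 171 [-1.200e-03  3.000e-04  3.424e-01] [-0.0146 -0.0154  0.3337] [0.0154 0.0167 0.3487]
top drum 751 [-0.0078  0.0005  0.297 ] [-0.0234 -0.0473  0.2266] [0.0237 0.0562 0.3156]
top rearface 98 [ 0.0218 -0.0078  0.3039] [ 0.0184 -0.0474  0.2748] [0.0258 0.0476 0.317 ]
top drum cyl [0.00110394 0.26424373] 0.05005176728221453 369
```

```bash
sed -i 's/^HOOK=.*/HOOK=np.array([.5515,.1675]); SY=19.57/' h.py
cat >> h.py <<'E'
def gtarget(x,y,dz):
    """grasp point when crimp underside is at scale (x,y), dz above the unloaded seat"""
    return np.r_[HOOK,0]+body([x,y-.059,.170+dz-.0325],SY)
E
python3 - <<'E'
from h import *
p,r,o=state(); rt=tool(SY,35)
g=gtarget(-.07,0,.027); print(g,(r.inv()*rt).as_rotvec(degrees=True))
mid=[.50,-.05,.18]; mr=Slerp([0,1],R.concatenate([r,rt]))(.55)
p,r=plan(p,r,[(mid,mr,12)],1); p,r=plan(p,r,[(g,rt,11)],1)
E
```

```text
[0.50530623 0.08846118 0.1645    ] [ 2.70187534e+01  2.40974700e-02 -3.86388066e+01]
[[[0.0121,-0.0006,0.011],[1.2,0.0,-1.8],1],[[0.0122,-0.0001,0.011],[1.3,0.0,-1.7],1],[[0.0124,0.0006,0.0112],[1.2,0.0,-1.8],1],[[0.0124,0.0012,0.0111],[1.3,0.0,-1.8],1],[[0.0125,0.0018,0.0113],[1.2,0.0,-1.8],1],[[0.0125,0.0025,0.0112],[1.2,0.0,-1.7],1],[[0.0126,0.0031,0.0113],[1.3,0.0,-1.8],1],[[0.0125,0.0037,0.0113],[1.2,0.0,-1.8],1],[[0.0126,0.0043,0.0113],[1.2,0.0,-1.7],1],[[0.0125,0.005,0.0113],[1.3,0.0,-1.8],1],[[0.0125,0.0056,0.0112],[1.2,0.0,-1.8],1],[[0.0124,0.0062,0.0112],[1.3,0.0,-1.8],1]]
[[[0.0096,0.0034,0.0084],[1.1,0.0,-1.6],1],[[0.0095,0.0039,0.0084],[1.1,0.0,-1.6],1],[[0.0095,0.0043,0.0084],[1.1,0.0,-1.5],1],[[0.0095,0.0047,0.0084],[1.1,0.0,-1.6],1],[[0.0095,0.0051,0.0083],[1.1,0.0,-1.6],1],[[0.0094,0.0056,0.0083],[1.1,0.0,-1.6],1],[[0.0093,0.006,0.0082],[1.1,0.0,-1.5],1],[[0.0092,0.0063,0.0082],[1.1,0.0,-1.6],1],[[0.0092,0.0068,0.0081],[1.1,0.0,-1.6],1],[[0.0091,0.0072,0.0081],[1.1,0.0,-1.6],1],[[0.0089,0.0076,0.008],[1.1,0.0,-1.5],1]]
```

>>> play_rows(
  increments=[
    [[0.012, -0.001, 0.011], [1.2, 0, -1.8], 1],
    [[0.012, 0, 0.011], [1.3, 0, -1.7], 1],
    [[0.0125, 0.001, 0.011], [1.2, 0, -1.8], 1],
    [[0.0125, 0.001, 0.011], [1.3, 0, -1.8], 1],
    [[0.0125, 0.002, 0.011], [1.2, 0, -1.8], 1],
    [[0.0125, 0.0025, 0.011], [1.2, 0, -1.7], 1],
    [[0.0125, 0.003, 0.0115], [1.3, 0, -1.8], 1],
    [[0.0125, 0.0035, 0.0115], [1.2, 0, -1.8], 1],
    [[0.0125, 0.0045, 0.0115], [1.2, 0, -1.7], 1],
    [[0.0125, 0.005, 0.0115], [1.3, 0, -1.8], 1],
    [[0.0125, 0.0055, 0.0115], [1.2, 0, -1.8], 1],
    [[0.0125, 0.006, 0.011], [1.3, 0, -1.8], 1],
  ],
)

```text
t: 6.8
ee_pos: [0.4975, -0.147, 0.3205]
orientation: [-0.21, 0.683, 0.666, 0.215]
force: [-0.5, -0.7, -3.4]
opening: 0.0074
grip_force: 60.0
```

>>> play_rows(
  increments=[
    [[0.0095, 0.0035, 0.0085], [1.1, 0, -1.6], 1],
    [[0.0095, 0.004, 0.0085], [1.1, 0, -1.6], 1],
    [[0.0095, 0.0045, 0.0085], [1.1, 0, -1.5], 1],
    [[0.0095, 0.0045, 0.0085], [1.1, 0, -1.6], 1],
    [[0.0095, 0.005, 0.0085], [1.1, 0, -1.6], 1],
    [[0.0095, 0.0055, 0.0085], [1.1, 0, -1.6], 1],
    [[0.0095, 0.006, 0.008], [1.1, 0, -1.5], 1],
    [[0.009, 0.0065, 0.008], [1.1, 0, -1.6], 1],
    [[0.009, 0.007, 0.008], [1.1, 0, -1.6], 1],
    [[0.009, 0.007, 0.008], [1.1, 0, -1.6], 1],
    [[0.009, 0.0075, 0.008], [1.1, 0, -1.5], 1],
    [[0, 0, 0], [0, 0, 0], 1],
  ],
)

```text
t: 8.0
ee_pos: [0.5384, -0.0017, 0.3049]
orientation: [-0.246, 0.548, 0.78, 0.173]
force: [-0.1, -0.1, -2.7]
opening: 0.0071
grip_force: 60.0
```

Run:
```python
from h import *
p,r,o=state(); g=p+HP*r.apply([0,0,1]); rt=tool(SY,35); print(g,gtarget(-.07,0,.027),(r.inv()*rt).as_rotvec(degrees=True),o["force"],o["joints"].round(2))
c=grab("scene"); t=grab("top")
for C,n in((c,"scene"),(t,"top")):
    Q=cloud(C); d=Q-np.r_[HOOK,0]; d=R.from_euler('z',-SY,degrees=True).apply(d.reshape(-1,3)).reshape(d.shape)
    for lo,hi in((-.045,-.02),(-.02,-.004),(-.004,.004),(.004,.02),(.02,.045),(.05,.075)):
        k=(abs(d[...,0]+.07)<.02)&(d[...,1]>lo)&(d[...,1]<hi)&(d[...,2]>.13)&(d[...,2]<.23); A=d[k]
        if len(A)>2: print(n,lo,hi,len(A),np.median(A,0).round(4),"ztop",np.percentile(A[:,2],95).round(4))
    # rim circle
    cz=g[2]-.099+.045; k=(abs(d[...,2]-cz)<.005)&(np.hypot(d[...,0]+.07,d[...,1])<.09)&(np.hypot(d[...,0]+.07,d[...,1])>.065); B=d[k][:,:2]
    for i in range(4):
        sol=np.linalg.lstsq(np.c_[2*B,np.ones(len(B))],(B**2).sum(1),rcond=None)[0]; rad=np.sqrt(sol[2]+sol[0]**2+sol[1]**2); B=B[abs(np.hypot(*(B-sol[:2]).T)-rad)<.004]
    print(n,"rim",sol[:2],rad,len(B))
u=proj(c,np.r_[HOOK,.2])[0].astype(int); v=proj(t,np.r_[HOOK,.2])[0].astype(int); print(u,v)
a=cv2.resize(c["image"][u[1]-75:u[1]+75,u[0]-75:u[0]+75],(400,400),interpolation=cv2.INTER_CUBIC); b=cv2.resize(t["image"][v[1]-50:v[1]+100,v[0]-75:v[0]+75],(400,400),interpolation=cv2.INTER_CUBIC); cv2.imwrite("pics/a1.png",np.hstack([a,b]))
```

```text
[0.50518904 0.09090678 0.16450703] [0.50530623 0.08846118 0.1645    ] [-0.1013748  -0.02055562  0.20385379] [-0.09078372 -0.10302107 -2.74581583] [ 0.6   0.61 -0.68  1.86 -0.25  1.    0.47]
scene 0.05 0.075 19 [-0.0681  0.0684  0.1559] ztop 0.1767
scene rim [-0.0694583  0.0022175] 0.0760982907752029 188
top -0.045 -0.02 39 [-0.0689 -0.0356  0.1879] ztop 0.1961
top -0.02 -0.004 19 [-0.0693 -0.0117  0.1997] ztop 0.2037
top -0.004 0.004 9 [-0.069   0.0003  0.2001] ztop 0.2061
top 0.004 0.02 18 [-0.0688  0.0119  0.1993] ztop 0.2046
top 0.02 0.045 29 [-0.0687  0.0317  0.1842] ztop 0.1938
top 0.05 0.075 24 [-0.0694  0.0619  0.1587] ztop 0.1706
top rim [-0.06870101 -0.003435  ] 0.07647934159489037 182
[325 283] [276 204]
```

View pics/a1.png

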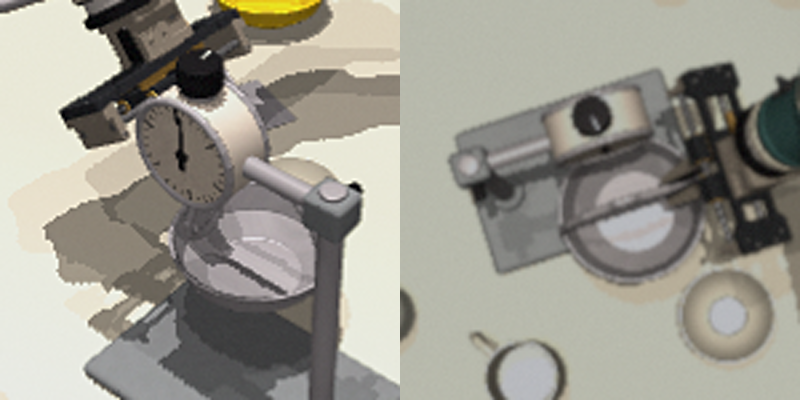

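The pan stands in front of the hook: bail crossing (640,200) in the top view, parallel to the drum, with the hook at about (200,215) on the left. I'll check the pan's tilt and lateral alignment before crossing.

```bash
cat >> h.py <<'E'
def scalecloud(C):
    Q=cloud(C); d=Q-np.r_[HOOK,0]; return R.from_euler('z',-SY,degrees=True).apply(d.reshape(-1,3)).reshape(d.shape)
def rimplane(d,x,y,z):
    """rim top edge by azimuth -> plane fit"""
    a=np.arctan2(d[...,1]-y,d[...,0]-x); h=np.hypot(d[...,0]-x,d[...,1]-y); P=[]
    for b in np.arange(-np.pi,np.pi,np.pi/12):
        k=(a>b)&(a<b+np.pi/12)&(abs(h-.0775)<.005)&(abs(d[...,2]-z)<.012)
        if k.sum()>4:
            A=d[k]; A=A[A[:,2]>=np.percentile(A[:,2],70)]; P.append(A.mean(0))
    P=np.array(P)
    for i in range(3):
        s=np.linalg.lstsq(np.c_[P[:,0]-x,P[:,1]-y,np.ones(len(P))],P[:,2],rcond=None)[0]; e=abs(P@[-s[0],-s[1],1]+s[0]*x+s[1]*y-s[2]); P=P[e<max(.003,1.5*np.median(e))]
    return np.degrees(s[:2]).round(2),s[2].round(4),len(P)
E
python3 - <<'E'
from h import *
p,r,o=state(); g=p+HP*r.apply([0,0,1]); z=g[2]-.099+.045
for n in("scene","top"):
    C=grab(n); d=scalecloud(C); print(n,"rimplane slope x,y deg, z",rimplane(d,-.069,0,z),"expect z",z)
    if n=="top":
        k=(abs(d[...,0]+.069)<.012)&(abs(d[...,1])<.075)&(d[...,2]>.13)&(d[...,2]<.215); A=d[k]; A=A[np.argsort(A[:,1])]
        for y in np.arange(-.05,.075,.01):
            B=A[abs(A[:,1]-y)<.005]; 
            if len(B): print(round(y,3),np.median(B,0).round(4),len(B))
    # drum edges in the same view
    k=(abs(d[...,0])<.02)&(d[...,2]>.25)&(d[...,2]<.3)&(abs(d[...,1])<.06); print("drum y range",np.percentile(d[k][:,1],[1,99]))
E
```

```text
scene rimplane slope x,y deg, z (array([ 2.45, -0.88]), np.float64(0.1093), 14) expect z 0.11011012854223733
drum y range [-0.03770458  0.05920786]
top rimplane slope x,y deg, z (array([0.01, 0.13]), np.float64(0.112), 17) expect z 0.11011012854223733
-0.05 [-0.0702 -0.0501  0.1659] 30
-0.04 [-0.0701 -0.0416  0.1845] 17
-0.03 [-0.0703 -0.03    0.1901] 12
-0.02 [-0.0695 -0.0201  0.1951] 13
-0.01 [-0.0696 -0.0101  0.2038] 11
0.0 [-6.860e-02 -1.000e-04  2.011e-01] 12
0.01 [-0.0693  0.0092  0.1984] 12
0.02 [-0.0692  0.0203  0.1909] 13
0.03 [-0.0696  0.0306  0.1879] 12
0.04 [-0.0687  0.0396  0.1817] 11
0.05 [-0.0684  0.0496  0.1692] 10
0.06 [-0.0698  0.0596  0.159 ] 12
0.07 [-0.0701  0.0695  0.1455] 8
drum y range [-0.05135773  0.05912356]
```

>>> play_rows(
  increments=[
    [[0, 0.003, 0.002], [0, 0, -0.1], 1],
    [[0, 0.006, 0], [0, 0, 0], 1],
    [[0, 0.008, 0], [0, 0, 0], 1],
    [[0, 0.008, 0], [0, 0, 0], 1],
    [[0, 0.006, 0], [0, 0, 0], 1],
    [[0, 0.004, 0], [0, 0, 0], 1],
    [[0, 0, 0], [0, 0, 0], 1],
  ],
)

```text
t: 8.9
ee_pos: [0.5713, 0.0089, 0.3031]
orientation: [-0.245, 0.549, 0.78, 0.174]
force: [0.0, 1.0, -2.8]
opening: 0.0072
grip_force: 60.0
```

>>> play_rows(
  increments=[
    [[0, 0.003, 0], [0, 0, 0], 1],
    [[0, 0.003, 0], [0, 0, 0], 1],
    [[0, 0.003, 0], [0, 0, 0], 1],
    [[0, 0.002, 0], [0, 0, 0], 1],
    [[0, 0, 0], [0, 0, 0], 1],
  ],
)

```text
t: 9.4
ee_pos: [0.5814, 0.0123, 0.3032]
orientation: [-0.245, 0.55, 0.78, 0.174]
force: [0.2, -0.6, -1.8]
opening: 0.0071
grip_force: 60.0
```

```bash
cat > m.py <<'E'
from h import *
p,r,o=state(); g=p+HP*r.apply([0,0,1]); x=R.from_euler('z',-SY,degrees=True).apply(g-np.r_[HOOK,0])+[0,.059,.0325-.170]
print("crimp in scale frame by robot",x.round(4),o["force"].round(2),(r.inv()*tool(SY,35)).as_rotvec(degrees=True).round(2))
E
python3 m.py
```

```text
crimp in scale frame by robot [-0.0237  0.0008  0.0252] [ 0.23 -0.61 -1.83] [0.04 0.07 0.08]
```

>>> play_rows(
  increments=[
    [[0, 0.003, 0], [0, 0, 0], 1],
    [[0, 0.003, 0], [0, 0, 0], 1],
    [[0, 0.003, 0], [0, 0, 0], 1],
    [[0, 0, 0], [0, 0, 0], 1],
  ],
)

```text
t: 9.8
ee_pos: [0.5901, 0.0154, 0.3033]
orientation: [-0.245, 0.55, 0.78, 0.174]
force: [-0.2, 0.0, -2.3]
opening: 0.0074
grip_force: 60.0
```

>>> play_rows(
  increments=[
    [[0, 0.003, 0], [0, 0, 0], 1],
    [[0, 0.003, 0], [0, 0, 0], 1],
    [[0, 0.003, 0], [0, 0, 0], 1],
    [[0, 0.003, 0], [0, 0, 0], 1],
    [[0, 0.002, 0], [0, 0, 0], 1],
    [[0, 0, 0], [0, 0, 0], 1],
  ],
)

```text
t: 10.4
ee_pos: [0.6031, 0.0201, 0.3032]
orientation: [-0.245, 0.55, 0.78, 0.173]
force: [1.0, -0.1, -2.5]
opening: 0.0076
grip_force: 60.0
```

```bash
python3 m.py
python3 - <<'E'
from h import *
c=grab("scene"); t=grab("top")
u=proj(c,np.r_[HOOK,.2])[0].astype(int); v=proj(t,np.r_[HOOK,.2])[0].astype(int)
a=cv2.resize(c["image"][u[1]-55:u[1]+25,u[0]-40:u[0]+40],(400,400),interpolation=cv2.INTER_CUBIC); b=cv2.resize(t["image"][v[1]-40:v[1]+60,v[0]-50:v[0]+50],(400,400),interpolation=cv2.INTER_CUBIC); cv2.imwrite("pics/h1.png",np.hstack([a,b]))
E
```

```text
crimp in scale frame by robot [-0.0007  0.0009  0.0252] [ 0.97 -0.15 -2.46] [0.03 0.07 0.08]
```

View pics/h1.png

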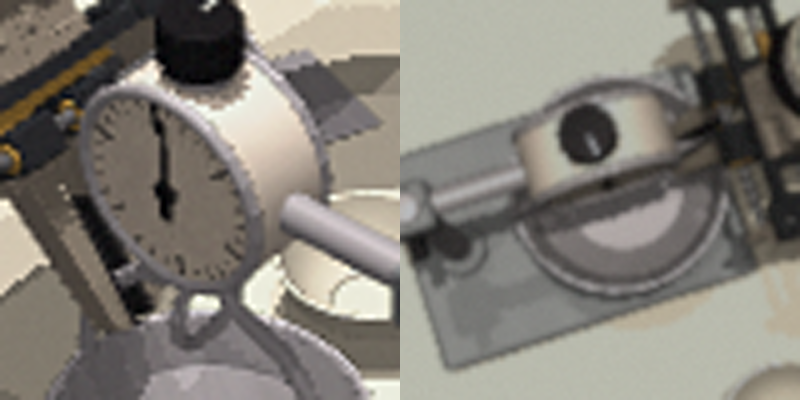

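The bail's crimp now passes through the hook eye at (205,300), with the pointer still at zero. Lowering.

>>> play_rows(
  increments=[
    [[-0.0012, 0, 0.0016], [0, 0, 0], 1],
    [[-0.0012, 0, 0.0016], [0, 0, 0], 1],
    [[-0.0011, 0, 0.0017], [0, 0, 0], 1],
    [[-0.0012, 0, 0.0016], [0, 0, 0], 1],
    [[-0.0011, 0, 0.0016], [0, 0, 0], 1],
    [[-0.0012, 0, 0.0017], [0, 0, 0], 1],
    [[-0.0011, 0, 0.0016], [0, 0, 0], 1],
    [[-0.0012, 0, 0.0016], [0, 0, 0], 1],
    [[-0.0011, 0, 0.0017], [0, 0, 0], 1],
    [[-0.0012, 0, 0.0016], [0, 0, 0], 1],
    [[0, 0, 0], [0, 0, 0], 1],
  ],
)

```text
t: 11.6
ee_pos: [0.6029, 0.0197, 0.2829]
orientation: [-0.245, 0.55, 0.78, 0.173]
force: [0.4, 0.4, -3.5]
opening: 0.0073
grip_force: 60.0
```

```bash
python3 m.py
```

```text
crimp in scale frame by robot [-0.0011  0.0007  0.0049] [ 0.37  0.42 -3.52] [0.01 0.06 0.05]
```

>>> play_rows(
  increments=[
    [[-0.0006, 0, 0.0008], [0, 0, 0], 1],
    [[-0.0006, 0, 0.0008], [0, 0, 0], 1],
    [[-0.0005, 0, 0.0008], [0, 0, 0], 1],
    [[-0.0006, 0, 0.0008], [0, 0, 0], 1],
    [[-0.0006, 0, 0.0008], [0, 0, 0], 1],
    [[-0.0005, 0, 0.0009], [0, 0, 0], 1],
    [[-0.0006, 0, 0.0008], [0, 0, 0], 1],
    [[-0.0006, 0, 0.0008], [0, 0, 0], 1],
    [[-0.0005, 0, 0.0008], [0, 0, 0], 1],
    [[0, 0, 0], [0, 0, 0], 1],
    [[0, 0, 0], [0, 0, 0], 1],
  ],
)

```text
t: 12.7
ee_pos: [0.603, 0.0199, 0.2744]
orientation: [-0.245, 0.55, 0.78, 0.174]
force: [-0.5, 0.9, -0.2]
opening: 0.0075
grip_force: 60.0
```

```bash
cat > dial.py <<'E'
from h import *
# front/rear dial reading from scene (rear dial): rectify the dial face at scale x=+26
def face(c,n=300,half=.05,x=.026):
    g=np.linspace(-half,half,n); yy,zz=np.meshgrid(g,-g)   # rear reader: looks to -x, +y to their right
    P=np.stack([np.full_like(yy,x),yy,zz+.265],-1).reshape(-1,3); W=R.from_euler('z',SY,degrees=True).apply(P)+np.r_[HOOK,0]
    uv=proj(c,W).reshape(n,n,2).astype(np.float32); return cv2.remap(c["image"],uv[...,0],uv[...,1],cv2.INTER_CUBIC)
if __name__=="__main__":
    import sys
    c=grab("scene"); f=face(c); cv2.imwrite("pics/%s.png"%sys.argv[1],f)
E
python3 m.py; python3 dial.py d0
python3 - <<'E'
from dial import *
a=face(dict(load("scene"))); b=cv2.imread("pics/d0.png"); cv2.imwrite("pics/d1.png",np.hstack([a,b]))
E
```

```text
crimp in scale frame by robot [-0.0009  0.0009 -0.0036] [-0.46  0.92 -0.17] [0.03 0.05 0.08]
```

View pics/d1.png

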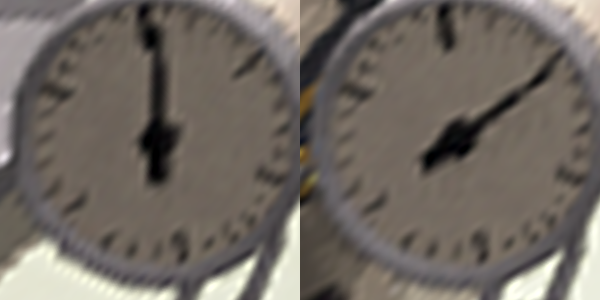

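The dial face, rectified: the zero mark is at (147,20). The pointer swung from zero (left) to about 52° clockwise (right, tip at (560,50)), so roughly 4.7 mm of travel. The scale carries nearly all the weight. I'll ease 1 mm lower, then open slowly.

>>> play_rows(
  increments=[
    [[-0.0003, 0, 0.0004], [0, 0, 0], 1],
    [[-0.0003, 0, 0.0004], [0, 0, 0], 1],
    [[0, 0, 0], [0, 0, 0], 1],
    [[0, 0, 0], [0, 0, 0], 1],
  ],
  newtons=10,
)

```text
t: 13.15
ee_pos: [0.6031, 0.0197, 0.2734]
orientation: [-0.245, 0.55, 0.78, 0.174]
force: [1.2, 1.4, 0.3]
opening: 0.0085
grip_force: 10.0
```

>>> play_rows(
  increments=[
    [[0, 0, 0], [0, 0, 0], 0.75],
    [[0, 0, 0], [0, 0, 0], 0.7],
    [[0, 0, 0], [0, 0, 0], 0.65],
    [[0, 0, 0], [0, 0, 0], 0.6],
    [[0, 0, 0], [0, 0, 0], 0.5],
    [[0, 0, 0], [0, 0, 0], 0.5],
    [[0, 0, 0], [0, 0, 0], 0.5],
    [[0, 0, 0], [0, 0, 0], 0.5],
  ],
)

```text
t: 13.95
ee_pos: [0.603, 0.0197, 0.2733]
orientation: [-0.245, 0.55, 0.78, 0.173]
force: [0.8, 0.1, -0.0]
opening: 0.0227
grip_force: 0.0
```

```bash
python3 m.py
python3 - <<'E'
from dial import *
c=grab("scene"); t=grab("top"); f=face(c)
d=scalecloud(t); print("rim top",rimplane(d,0,0,.0785)); ds=scalecloud(c); print("rim scene",rimplane(ds,0,0,.0785))
k=(abs(d[...,0])<.07)&(d[...,0]<-.03)&(abs(d[...,2]-.078)<.006)
u=proj(c,np.r_[HOOK,.15])[0].astype(int)
a=cv2.resize(c["image"][u[1]-75:u[1]+45,u[0]-60:u[0]+60],(400,400),interpolation=cv2.INTER_CUBIC)
cv2.imwrite("pics/r1.png",np.hstack([a,cv2.resize(f,(400,400))]))
E
```

```text
crimp in scale frame by robot [-0.0009  0.0006 -0.0047] [ 0.77  0.09 -0.01] [0.03 0.07 0.07]
rim top (array([-0.63,  0.85]), np.float64(0.0819), 18)
rim scene (array([-0.02,  0.33]), np.float64(0.0804), 23)
```

View pics/r1.png

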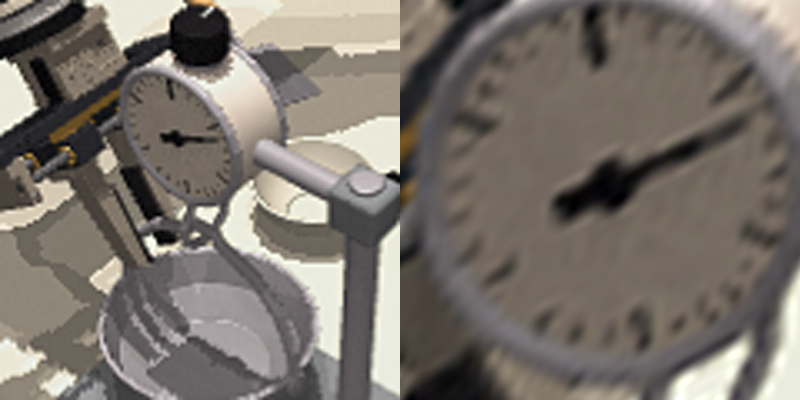

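The pan now hangs freely: the crimp is in the hook at (195,235), and the pointer sits about 66° clockwise of the zero mark in the right view. Next I retract and plan the knob approach.

>>> play_rows(
  increments=[
    [[0, 0, 0], [0, 0, 0], 0.3],
    [[0, 0, 0], [0, 0, 0], 0.2],
    [[0, 0, 0], [0, 0, 0], 0.2],
    [[0, 0, -0.003], [0, 0, 0], 0.2],
    [[0, 0, -0.007], [0, 0, 0], 0.2],
    [[0, 0, -0.012], [0, 0, 0], 0.2],
    [[0, 0, -0.015], [0, 0, 0], 0.2],
    [[0, 0, -0.018], [0, 0, 0], 0.2],
    [[0, 0, -0.02], [0, 0, 0], 0.2],
    [[0, 0, -0.02], [0, 0, 0], 0],
    [[0, 0, -0.015], [0, 0, 0], -0.5],
    [[0, 0, 0], [0, 0, 0], -1],
  ],
)

```text
t: 15.25
ee_pos: [0.625, -0.0415, 0.366]
orientation: [-0.243, 0.551, 0.779, 0.174]
force: [0.5, -0.7, -0.1]
opening: 0.0587
grip_force: 0.0
```

```bash
python3 m.py
python3 - <<'E'
from h import *
p,r,o=state(); print(o["joints"].round(2))
S=lambda v: np.r_[HOOK,0]+body(v,SY)
p,r=plan(p,r,[(S([0,-.14,.41]),tool(40,0),12)],-1); p,r=plan(p,r,[(S([0,-.001,.40]),tool(52,0),7),(S([0,-.001,.34]),tool(52,0),4)],-1)
E
```

```text
crimp in scale frame by robot [ 0.0001 -0.0648  0.0877] [ 0.55 -0.65 -0.13] [0.3  0.23 0.05]
[ 0.57  0.65 -0.64  1.59 -0.21  1.22  0.43]
[[[0.0163,0.0016,-0.0132],[0.5,-2.9,-1.7],-1],[[0.0155,0.0016,-0.0136],[0.6,-2.8,-1.6],-1],[[0.0149,0.0017,-0.0139],[0.5,-2.9,-1.7],-1],[[0.0141,0.0018,-0.0142],[0.6,-2.8,-1.6],-1],[[0.0135,0.0017,-0.0144],[0.5,-2.9,-1.7],-1],[[0.0126,0.0018,-0.0147],[0.6,-2.9,-1.6],-1],[[0.0119,0.0017,-0.0149],[0.5,-2.8,-1.7],-1],[[0.0112,0.0016,-0.015],[0.5,-2.9,-1.6],-1],[[0.0104,0.0016,-0.0151],[0.6,-2.9,-1.7],-1],[[0.0096,0.0014,-0.0153],[0.5,-2.8,-1.6],-1],[[0.0088,0.0014,-0.0152],[0.6,-2.9,-1.7],-1],[[0.0081,0.0011,-0.0152],[0.5,-2.8,-1.6],-1]]
[[[0.0186,0.0069,0.0014],[0.0,0.0,-1.7],-1],[[0.0184,0.0075,0.0015],[0.0,0.0,-1.7],-1],[[0.0182,0.008,0.0014],[0.0,0.0,-1.8],-1],[[0.0179,0.0086,0.0015],[0.0,0.0,-1.7],-1],[[0.0176,0.0091,0.0014],[0.0,0.0,-1.7],-1],[[0.0174,0.0096,0.0014],[0.0,0.0,-1.7],-1],[[0.0171,0.0102,0.0015],[0.0,0.0,-1.7],-1],[[0.0,0.0,0.015],[0.0,0.0,0.0],-1],[[0.0,0.0,0.015],[0.0,0.0,0.0],-1],[[-0.0001,0.0,0.015],[0.0,0.0,0.0],-1],[[0.0,0.0,0.015],[0.0,0.0,0.0],-1]]
```

>>> play_rows(
  increments=[
    [[0.016, 0.0015, -0.013], [0.5, -2.9, -1.7], -1],
    [[0.0155, 0.0015, -0.0135], [0.6, -2.8, -1.6], -1],
    [[0.015, 0.0015, -0.014], [0.5, -2.9, -1.7], -1],
    [[0.014, 0.002, -0.014], [0.6, -2.8, -1.6], -1],
    [[0.0135, 0.0015, -0.0145], [0.5, -2.9, -1.7], -1],
    [[0.0125, 0.002, -0.0145], [0.6, -2.9, -1.6], -1],
    [[0.012, 0.0015, -0.015], [0.5, -2.8, -1.7], -1],
    [[0.011, 0.0015, -0.015], [0.5, -2.9, -1.6], -1],
    [[0.0105, 0.0015, -0.015], [0.6, -2.9, -1.7], -1],
    [[0.0095, 0.0015, -0.0155], [0.5, -2.8, -1.6], -1],
    [[0.009, 0.0015, -0.015], [0.6, -2.9, -1.7], -1],
    [[0.008, 0.001, -0.015], [0.5, -2.8, -1.6], -1],
  ],
)

```text
t: 16.45
ee_pos: [0.5972, 0.0374, 0.5787]
orientation: [-0.002, 0.421, 0.907, -0.001]
force: [0.9, 0.1, 0.0]
opening: 0.0918
grip_force: 0.0
```

>>> play_rows(
  increments=[
    [[0.0185, 0.007, 0.0015], [0, 0, -1.7], -1],
    [[0.0185, 0.0075, 0.0015], [0, 0, -1.7], -1],
    [[0.018, 0.008, 0.0015], [0, 0, -1.8], -1],
    [[0.018, 0.0085, 0.0015], [0, 0, -1.7], -1],
    [[0.0175, 0.009, 0.0015], [0, 0, -1.7], -1],
    [[0.0175, 0.0095, 0.0015], [0, 0, -1.7], -1],
    [[0.017, 0.01, 0.0015], [0, 0, -1.7], -1],
    [[0, 0, 0], [0, 0, 0], -1],
    [[0, 0, 0], [0, 0, 0], -1],
  ],
)

```text
t: 17.35
ee_pos: [0.5506, 0.1673, 0.5682]
orientation: [-0.002, 0.324, 0.946, -0.0]
force: [0.1, 0.7, 0.2]
opening: 0.092
grip_force: 0.0
```

Run:
```python
from h import *
p,r,o=state(); print(o["joints"].round(2),o["force"])
S=lambda v: np.r_[HOOK,0]+body(v,SY)
g=p+HP*r.apply([0,0,1]); print("grasp in scale",R.from_euler('z',-SY,degrees=True).apply(g-np.r_[HOOK,0]),(r.inv()*tool(52,0)).as_rotvec(degrees=True))
plan(p,r,[(S([0,-.001,.34]),tool(52,0),5)],-1)
# rear dial angles by dark pixels in rectified face, centre-corrected
from dial import face
c=grab("scene"); f=face(c,400); f0=face(load("scene"),400)
cv2.imwrite("pics/f_now.png",f)
def prof(f,cx,cy,rr):
    g=cv2.cvtColor(f,cv2.COLOR_BGR2GRAY); a=np.radians(np.arange(0,360,2)); v=[]
    for r0 in rr: v.append(cv2.remap(g,(cx+r0*np.sin(a)).astype(np.float32)[None],(cy-r0*np.cos(a)).astype(np.float32)[None],cv2.INTER_LINEAR)[0])
    return np.mean(v,0)
np.save("fn.npy",f)
for nm,ff in(("now",f),("start",f0)):
    for rr in((60,80,100),(145,152)):
        v=prof(ff,210,187,rr); k=np.argsort(v)[:8]*2; print(nm,rr,sorted(k.tolist()),v.min(),np.median(v))
```

```text
[ 0.22  0.31 -0.73  1.54  0.21  1.38  0.38] [0.07994089 0.71712064 0.24804747]
grasp in scale [-0.00154085  0.00061231  0.3968441 ] [-0.09737457 -0.25995332  0.15411674]
[[[-0.0003,0.0,0.0114],[0.0,-0.1,0.0],-1],[[-0.0003,0.0001,0.0113],[0.0,0.0,0.1],-1],[[-0.0004,0.0,0.0114],[-0.1,-0.1,0.0],-1],[[-0.0003,0.0001,0.0114],[0.0,0.0,0.0],-1],[[-0.0002,0.0,0.0113],[0.0,-0.1,0.1],-1]]
now (60, 80, 100) [56, 58, 60, 62, 64, 66, 68, 70] 22.666666666666668 106.33333333333333
now (145, 152) [50, 108, 206, 294, 296, 352, 354, 356] 36.0 102.5
start (60, 80, 100) [0, 2, 4, 6, 8, 354, 356, 358] 25.333333333333332 102.83333333333334
start (145, 152) [0, 50, 294, 296, 352, 354, 356, 358] 18.0 100.0
```

>>> play_rows(
  increments=[
    [[-0.0003, 0, 0.011], [0, -0.1, 0], -1],
    [[-0.0003, 0, 0.0115], [0, 0, 0.1], -1],
    [[-0.0003, 0, 0.0115], [-0.1, -0.1, 0], -1],
    [[-0.0003, 0, 0.0115], [0, 0, 0], -0.5],
    [[-0.0003, 0, 0.0115], [0, 0, 0.1], -0.2],
    [[0, 0, 0], [0, 0, 0], 0],
    [[0, 0, 0], [0, 0, 0], 0],
    [[0, 0, 0], [0, 0, 0], 0],
  ],
  newtons=12,
)

```text
t: 18.2
ee_pos: [0.5517, 0.1665, 0.5118]
orientation: [-0.0, 0.326, 0.945, 0.001]
force: [-1.0, -0.0, -0.4]
opening: 0.0539
grip_force: 0.0
```

Run:
```python
from h import *
p,r,o=state(); print(o["opening"],o["force"],o["joints"].round(2))
g=p+HP*r.apply([0,0,1]); print("grasp in scale",R.from_euler('z',-SY,degrees=True).apply(g-np.r_[HOOK,0]))
t=grab("top"); d=scalecloud(t); g2=cv2.cvtColor(t["image"],cv2.COLOR_BGR2HSV)
a=cv2.resize(t["image"][150:240,230:320],(400,400),interpolation=cv2.INTER_CUBIC); c=grab("scene")["image"]; b=cv2.resize(c[195:315,265:385],(400,400),interpolation=cv2.INTER_CUBIC); cv2.imwrite("pics/k1.png",np.hstack([a,b]))
```

```text
0.05385284881962755 [-0.98553717 -0.03157887 -0.37211089] [ 0.21  0.35 -0.72  1.62  0.24  1.26  0.36]
grasp in scale [-4.25978043e-05 -7.66243758e-04  3.40413170e-01]
```

View pics/k1.png

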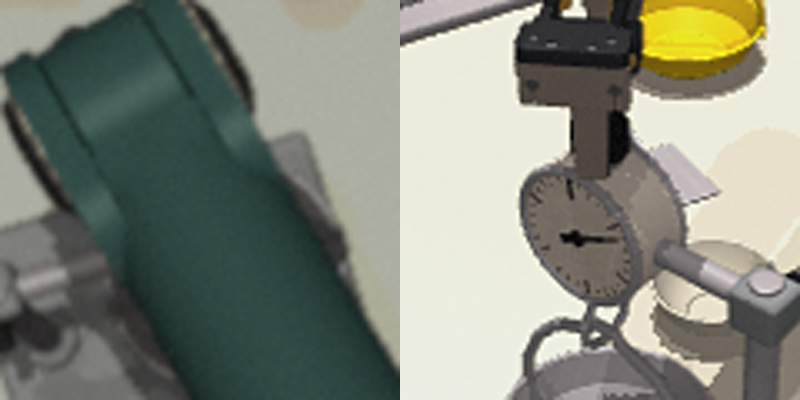

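The fingers straddle the black knob at (600,140), and the dial remains visible with its pointer at (610,240). Gripping and making a test turn.

>>> play_rows(
  increments=[
    [[0, 0, 0], [0, 0, 0], 0.15],
    [[0, 0, 0], [0, 0, 0], 0.2],
    [[0, 0, 0], [0, 0, 0], 0.25],
    [[0, 0, 0], [0, 0, 0], 1],
    [[0, 0, 0], [0, 0, 0], 1],
    [[0, 0, 0], [0, 0, 0], 1],
    [[0, 0, 0], [0, 0, 0], 1],
    [[0, 0, 0], [0, 0, 0], 1],
  ],
  newtons=15,
)

```text
t: 19.1
ee_pos: [0.5522, 0.1672, 0.5118]
orientation: [0.0, 0.326, 0.945, 0.002]
force: [6.1, 3.2, -2.1]
opening: 0.0358
grip_force: 15.0
```

>>> play_rows(
  increments=[
    [[0, 0, 0], [0, 0, 2], 1],
    [[0, 0, 0], [0, 0, 4], 1],
    [[0, 0, 0], [0, 0, 4], 1],
    [[0, 0, 0], [0, 0, 4], 1],
    [[0, 0, 0], [0, 0, 4], 1],
    [[0, 0, 0], [0, 0, 2], 1],
    [[0, 0, 0], [0, 0, 0], 1],
  ],
)

```text
t: 19.8
ee_pos: [0.5521, 0.1672, 0.5118]
orientation: [0.0, 0.485, 0.874, 0.002]
force: [3.1, 4.4, -2.1]
opening: 0.0354
grip_force: 15.0
```

```bash
cat > rd.py <<'E'
from dial import *
from h import *
def read(c,N=800):
    """pointer direction (PCA of largest dark blob) and tick angles at outer ring, in rectified rear face"""
    f=face(c,N,.05); g=cv2.cvtColor(f,cv2.COLOR_BGR2GRAY)
    m=(g<60).astype(np.uint8); yy,xx=np.mgrid[:N,:N]; m[np.hypot(xx-N/2,yy-N/2)>N*.47]=0
    n,l,s,ce=cv2.connectedComponentsWithStats(m)
    # hub = blob nearest the centre, sizeable
    k=[i for i in range(1,n) if s[i,4]>N*N*.002]; i=min(k,key=lambda i:np.hypot(*(ce[i]-[N*.52,N*.47])))
    P=np.argwhere(l==i)[:,::-1].astype(float); mu=P.mean(0); e=np.linalg.svd(P-mu,full_matrices=False)[2][0]
    q=(P-mu)@e; 
    if abs(q.min())>q.max(): e=-e
    tip=mu+e*max(abs(q.min()),q.max()); ang=np.degrees(np.arctan2(e[0],-e[1]))
    blobs=[(ce[j].round(0).tolist(),int(s[j,4])) for j in range(1,n) if j!=i and s[j,4]>150]
    return f,ang,tip,P,blobs,s[i,4]
if __name__=="__main__":
    import sys
    p,r,o=state(); g=p+HP*r.apply([0,0,1]); print("grasp",R.from_euler('z',-SY,degrees=True).apply(g-np.r_[HOOK,0]).round(4),o["force"].round(1),o["opening"],"yaw",np.degrees(np.arctan2(*r.apply([0,1,0])[1::-1])).round(2))
    for nm,c in(("start",load("scene")),("now",grab("scene"))):
        f,a,t,P,b,n=read(c); print(nm,"ptr",round(a,1),"tip",t.round(0),n,"blobs",b); cv2.imwrite(f"pics/rd_{nm}.png",f)
E
python3 rd.py
```

```text
grasp [ 0.001  -0.      0.3404] [ 3.1  4.4 -2.1] 0.03541719343563658 yaw 31.92
start ptr -3.5 tip [401.  23.] 23503 blobs [([663.0, 173.0], 901), ([146.0, 244.0], 1366), ([35.0, 434.0], 159), ([745.0, 480.0], 309), ([204.0, 545.0], 343), ([472.0, 636.0], 165), ([488.0, 682.0], 422), ([634.0, 691.0], 224), ([585.0, 719.0], 224)]
now ptr 64.6 tip [682. 248.] 17913 blobs [([488.0, 80.0], 2828), ([215.0, 163.0], 153), ([718.0, 258.0], 714), ([55.0, 264.0], 271), ([128.0, 453.0], 327), ([375.0, 642.0], 271), ([373.0, 679.0], 420), ([600.0, 709.0], 818), ([447.0, 750.0], 154)]
```

```bash
cat > rd2.py <<'E'
from h import *
import rd, dial
_f=dial.face
def go(c,x,dy=0.,dz=0.):
    rd.face=lambda c,n,h: _f(c,n,h,x)
    return rd.read(c)
if __name__=="__main__":
    c=grab("scene")
    for x in(.022,.020):
        for nm,C in(("start",load("scene")),("now",c)):
            f,a,t,P,b,n=go(C,x); pts_=np.array([q[0] for q in b if q[1]>140]); 
            # ring centre from ticks: Kasa fit on robust subset
            B=pts_.copy(); ang=None
            for i in range(5):
                s=np.linalg.lstsq(np.c_[2*B,np.ones(len(B))],(B**2).sum(1),rcond=None)[0]; rad=np.sqrt(s[2]+s[0]**2+s[1]**2); e=abs(np.hypot(*(B-s[:2]).T)-rad)
                if e.max()<15 or len(B)<6: break
                B=np.delete(B,e.argmax(),0)
            d=pts_-s[:2]; print(x,nm,"ctr",s[:2].round(0),"R",rad.round(0),"ptr",a.round(1),"ticks",[(round(float(np.degrees(np.arctan2(q[0],-q[1])))),round(float(np.hypot(*q))),k[1]) for q,k in zip(d,[q for q in b if q[1]>140])])
E
python3 rd2.py
```

```text
0.022 start ctr [416. 404.] R 315.0 ptr -3.7 ticks [(48, 305, 1219), (-67, 327, 1377), (110, 323, 311), (-126, 301, 347), (174, 271, 170), (172, 318, 420)]
0.022 now ctr [402. 412.] R 311.0 ptr 64.6 ticks [(11, 313, 3335), (-45, 306, 216), (67, 311, 689), (-104, 316, 311), (128, 277, 286), (-168, 273, 306), (-169, 308, 432)]
0.02 start ctr [401. 422.] R 316.0 ptr -3.7 ticks [(48, 306, 1231), (-67, 327, 1386), (110, 323, 311), (-126, 302, 354), (174, 271, 171), (172, 319, 426)]
0.02 now ctr [388. 430.] R 312.0 ptr 64.6 ticks [(11, 314, 3350), (-45, 307, 224), (67, 313, 691), (-104, 317, 318), (128, 279, 284), (-168, 273, 307), (-169, 309, 434)]
```

>>> play_rows(
  increments=[
    [[0, 0, 0], [0, 0, 3], 1],
    [[0, 0, 0], [0, 0, 4], 1],
    [[0, 0, 0], [0, 0, 4], 1],
    [[0, 0, 0], [0, 0, 4], 1],
    [[0, 0, 0], [0, 0, 3], 1],
    [[0, 0, 0], [0, 0, 2], 1],
    [[0, 0, 0], [0, 0, 0], 1],
  ],
)

```text
t: 20.6
ee_pos: [0.552, 0.1672, 0.5118]
orientation: [-0.0, 0.63, 0.777, 0.002]
force: [4.0, 4.1, -1.4]
opening: 0.0354
grip_force: 15.0
```

```bash
python3 rd.py | head -1; python3 rd2.py | grep now
```

```text
grasp [ 0.0009 -0.      0.3404] [ 4.   4.1 -1.4] 0.03538585722475148 yaw 11.94
0.022 now ctr [382. 389.] R 301.0 ptr 64.5 ticks [(35, 301, 3445), (-89, 301, 498), (-153, 301, 564)]
0.02 now ctr [367. 407.] R 301.0 ptr 64.5 ticks [(35, 301, 3469), (-89, 301, 501), (-152, 301, 568)]
```

```bash
cat > rd3.py <<'E'
from rd2 import *
def fit(c,prior,x=.022,vis=None):
    """card angle of pointer relative to the zero mark; prior = rough card rotation in image (deg)"""
    f,a,tip,P,b,n=go(c,x); N=800; g=cv2.cvtColor(f,cv2.COLOR_BGR2GRAY)
    bh=cv2.morphologyEx(cv2.GaussianBlur(g,(0,0),3),cv2.MORPH_BLACKHAT,cv2.getStructuringElement(cv2.MORPH_ELLIPSE,(45,45)))
    m=(bh>14).astype(np.uint8); pm=np.zeros_like(m); pm[P[:,1].astype(int),P[:,0].astype(int)]=1; m[cv2.dilate(pm,np.ones((25,25)))>0]=0
    k,l,s,ce=cv2.connectedComponentsWithStats(m); T=np.array([ce[i] for i in range(1,k) if 60<s[i,4]<4000])
    cen=np.array([405.,405.]); A=None; M=None
    for it in range(25):
        if M is None: q=(T-cen)/325; th=np.degrees(np.arctan2(q[:,0],-q[:,1]))-prior; rr=np.hypot(*q.T)
        else: q=(T-M[2])@np.linalg.inv(M[:2]); th=np.degrees(np.arctan2(q[:,0],q[:,1])); rr=np.hypot(*q.T)
        j=np.round(th/12); ok=(abs(th-12*j)<5)&(abs(rr-1)<.12)
        t=np.radians(12*j); X=np.c_[np.sin(t),np.cos(t),np.ones(len(t))]; M=np.linalg.lstsq(X[ok],T[ok],rcond=None)[0]
    res=np.hypot(*(X[ok]@M-T[ok]).T)
    e=np.array([np.sin(np.radians(a)),-np.cos(np.radians(a))])@np.linalg.inv(M[:2])
    z=[(T[i].round().tolist()) for i in range(len(T)) if ok[i] and j[i]==0]
    print("ticks",ok.sum(),"rms",res.std().round(1),"centre",M[2].round(0),"A",M[:2].round(0).tolist(),"ptr img",round(a,1),"ptr-zero",round(float(np.degrees(np.arctan2(e[0],e[1]))),2),"zero at",z,"pred",(M[1]+M[2]).round())
    return M,f
if __name__=="__main__":
    import sys
    print("start"); fit(load("scene"),-7); print("now")
    for pr in map(float,sys.argv[1:]): fit(grab("scene"),pr)
E
python3 rd3.py 31 34
```

```text
start
ticks 31 rms 7.7 centre [406. 388.] A [[316.0, -47.0], [-52.0, -323.0]] ptr img -3.7 ptr-zero 5.45 zero at [] pred [355.  65.]
now
ticks 36 rms 9.4 centre [406. 391.] A [[273.0, 169.0], [165.0, -273.0]] ptr img 64.6 ptr-zero 33.0 zero at [] pred [571. 118.]
ticks 35 rms 9.5 centre [406. 391.] A [[273.0, 169.0], [165.0, -273.0]] ptr img 64.5 ptr-zero 32.99 zero at [] pred [571. 118.]
```

The affine tick fit puts the card at about −8.5° at the start, so the knob was not exactly at zero. 33° remains.

>>> play_rows(
  increments=[
    [[0, 0, 0], [0, 0, 3], 1],
    [[0, 0, 0], [0, 0, 4], 1],
    [[0, 0, 0], [0, 0, 4], 1],
    [[0, 0, 0], [0, 0, 4], 1],
    [[0, 0, 0], [0, 0, 4], 1],
    [[0, 0, 0], [0, 0, 3], 1],
    [[0, 0, 0], [0, 0, 2], 1],
    [[0, 0, 0], [0, 0, 0], 1],
    [[0, 0, 0], [0, 0, 0], 1],
  ],
)

```text
t: 21.7
ee_pos: [0.5519, 0.1672, 0.5118]
orientation: [-0.001, 0.777, 0.63, 0.002]
force: [4.8, 3.7, 0.4]
opening: 0.0358
grip_force: 15.0
```

```bash
python3 rd.py | head -1; python3 rd3.py 55; python3 rd3.py 55|tail -1
```

```text
grasp [0.0007 0.     0.3404] [4.8 3.7 0.4] 0.03575019489039724 yaw -11.97
start
ticks 31 rms 7.7 centre [406. 388.] A [[316.0, -47.0], [-52.0, -323.0]] ptr img -3.7 ptr-zero 5.45 zero at [] pred [355.  65.]
now
ticks 35 rms 10.5 centre [407. 391.] A [[180.0, 266.0], [262.0, -182.0]] ptr img 64.6 ptr-zero 9.3 zero at [] pred [669. 209.]
ticks 34 rms 9.3 centre [408. 392.] A [[179.0, 266.0], [264.0, -180.0]] ptr img 64.5 ptr-zero 8.85 zero at [] pred [672. 211.]
```

Run:
```python
from rd3 import *
for i in range(2):
    c=grab("scene"); f,a,t,P,b,n=go(c,.022); e=np.array([np.sin(np.radians(a)),-np.cos(np.radians(a))]); mu=P.mean(0); q=(P-mu)@e
    # mid-line of shaft by bins
    g=255-cv2.cvtColor(f,cv2.COLOR_BGR2GRAY).astype(float); nrm=np.array([-e[1],e[0]]); L=[]
    print("extent",q.min(),q.max())
    for s in np.arange(q.min()+5,q.max()-5,15):
        w=np.arange(-30,31); p=(mu+e*s)[None]+w[:,None]*nrm; v=cv2.remap(g.astype(np.float32),p[:,0].astype(np.float32)[None],p[:,1].astype(np.float32)[None],1)[0]; v=np.clip(v-v.min()-40,0,None); L.append((s,(v*w).sum()/v.sum()))
    L=np.array(L); print(L.round(1).tolist()); k=np.polyfit(L[:,0],L[:,1],1); sh=L[L[:,0]>-20]; k2=np.polyfit(sh[:,0],sh[:,1],1); print("PCA",a,"line",a+np.degrees(np.arctan(k[0])),"shaft",a+np.degrees(np.arctan(k2[0])))
    M,_=fit(c,55)
```

```text
extent -157.6915832889939 251.26501079461417
[[-152.7, -3.7], [-137.7, -2.9], [-122.7, -0.2], [-107.7, -1.5], [-92.7, -2.5], [-77.7, -6.3], [-62.7, nan], [-47.7, nan], [-32.7, nan], [-17.7, nan], [-2.7, nan], [12.3, 3.1], [27.3, 0.4], [42.3, -1.5], [57.3, -2.7], [72.3, -1.8], [87.3, -0.4], [102.3, 1.0], [117.3, 1.6], [132.3, 1.4], [147.3, 0.5], [162.3, -0.5], [177.3, 0.4], [192.3, 1.5], [207.3, 0.4], [222.3, -0.8], [237.3, -1.0]]
PCA 64.57081653477971 line nan shaft nan
ticks 36 rms 11.1 centre [408. 391.] A [[180.0, 266.0], [263.0, -181.0]] ptr img 64.6 ptr-zero 9.09 zero at [] pred [671. 209.]
extent -156.33537137082632 251.76505883966638
[[-151.3, -3.4], [-136.3, -3.6], [-121.3, -0.3], [-106.3, -1.7], [-91.3, -2.4], [-76.3, -5.1], [-61.3, nan], [-46.3, nan], [-31.3, nan], [-16.3, nan], [-1.3, nan], [13.7, 4.1], [28.7, 1.2], [43.7, -1.1], [58.7, -2.7], [73.7, -1.8], [88.7, -0.5], [103.7, 0.9], [118.7, 1.7], [133.7, 1.7], [148.7, 0.6], [163.7, -0.5], [178.7, 0.5], [193.7, 1.5], [208.7, 0.3], [223.7, -0.6], [238.7, -1.2]]
PCA 64.58976024312327 line nan shaft nan
ticks 35 rms 10.7 centre [408. 391.] A [[180.0, 266.0], [264.0, -182.0]] ptr img 64.6 ptr-zero 9.06 zero at [] pred [673. 209.]<stdin>:8: RuntimeWarning: invalid value encountered in scalar divide
```

>>> play_rows(
  increments=[
    [[0, 0, 0], [0, 0, 3], 1],
    [[0, 0, 0], [0, 0, 4], 1],
    [[0, 0, 0], [0, 0, 2.2], 1],
    [[0, 0, 0], [0, 0, 0], 1],
    [[0, 0, 0], [0, 0, 0], 1],
  ],
)

```text
t: 22.45
ee_pos: [0.5519, 0.1672, 0.5118]
orientation: [-0.001, 0.825, 0.565, 0.001]
force: [3.4, 3.7, -0.7]
opening: 0.0356
grip_force: 15.0
```

Run:
```python
from rd3 import *
p,r,o=state(); print("yaw",np.degrees(np.arctan2(*r.apply([0,1,0])[1::-1])),o["force"])
for i in range(3):
    c=grab("scene"); M,f=fit(c,62)
    for a in(64.6,65.0):
        e=np.array([np.sin(np.radians(a)),-np.cos(np.radians(a))])@np.linalg.inv(M[:2]); print(a,np.degrees(np.arctan2(*e)).round(2))
```

```text
yaw -21.166364162166392 [ 3.44389172  3.679436   -0.6760597 ]
ticks 28 rms 6.4 centre [406. 389.] A [[140.0, 295.0], [292.0, -137.0]] ptr img 63.7 ptr-zero -1.21 zero at [] pred [698. 253.]
64.6 -0.29
65.0 0.11
ticks 28 rms 6.3 centre [406. 390.] A [[140.0, 295.0], [292.0, -137.0]] ptr img 63.7 ptr-zero -1.21 zero at [] pred [698. 253.]
64.6 -0.31
65.0 0.09
ticks 29 rms 8.1 centre [407. 390.] A [[138.0, 294.0], [291.0, -138.0]] ptr img 63.7 ptr-zero -0.93 zero at [] pred [698. 252.]
64.6 -0.01
65.0 0.39
```

>>> play_rows(
  increments=[
    [[0, 0, 0], [0, 0, 0], 0.15],
    [[0, 0, 0], [0, 0, 0], 0],
    [[0, 0, 0], [0, 0, 0], -0.2],
    [[0, 0, 0], [0, 0, 0], -0.3],
    [[0, 0, -0.005], [0, 0, 0], -0.3],
    [[0, 0, -0.01], [0, 0, 0], -0.3],
    [[0, 0, -0.015], [0, 0, 0], -0.3],
    [[0, 0, -0.02], [0, 0, 0], -0.3],
    [[0, 0, -0.02], [0, 0, 0], -0.3],
    [[0, 0, -0.02], [0, 0, 0], -0.3],
    [[0, 0, -0.01], [0, 0, 0], -0.3],
    [[0, 0, 0], [0, 0, 0], -0.3],
  ],
)

```text
t: 23.8
ee_pos: [0.5516, 0.1664, 0.6131]
orientation: [-0.0, 0.825, 0.564, 0.001]
force: [-0.1, 0.0, 0.3]
opening: 0.0596
grip_force: 0.0
```

Run:
```python
from rd3 import *
p,r,o=state(); print(p,o["t"],o["force"])
for i in range(3):
    c=grab("scene"); M,f=fit(c,62)
    e=np.array([np.sin(np.radians(64.8)),-np.cos(np.radians(64.8))])@np.linalg.inv(M[:2]); print("64.8:",np.degrees(np.arctan2(*e)).round(2))
d=scalecloud(c); print("rim scene",rimplane(d,0,0,.0785)); t=grab("top"); d=scalecloud(t); print("rim top",rimplane(d,0,0,.0785))
```

```text
[0.55162661 0.16640424 0.61312375] 23.8 [-0.08274763  0.0143014   0.27339037]
ticks 31 rms 7.8 centre [406. 389.] A [[142.0, 296.0], [291.0, -138.0]] ptr img 63.6 ptr-zero -1.04 zero at [] pred [697. 251.]
64.8: 0.11
ticks 28 rms 6.6 centre [406. 389.] A [[140.0, 296.0], [292.0, -137.0]] ptr img 63.6 ptr-zero -1.33 zero at [] pred [698. 252.]
64.8: -0.11
ticks 29 rms 7.9 centre [407. 390.] A [[138.0, 294.0], [291.0, -138.0]] ptr img 63.7 ptr-zero -1.01 zero at [] pred [698. 252.]
64.8: 0.13
rim scene (array([-0.18,  0.26]), np.float64(0.0803), 22)
rim top (array([ 1.25, -6.86]), np.float64(0.0724), 6)
```

The pointer is on the zero mark within measurement error (about 0.3°), the pan is level, and the arm is clear.

```bash
python3 -c "
from bench import hand_in; print(hand_in())"
```

```text
the job is handed in; nothing more can be done
None
```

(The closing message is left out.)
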